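Find the balance point of a bench tray and set its carrying handle there

TASK

Clear every wooden offcut into the blue scrap tub: tip those in the long wooden tray out over its open end into the tub, and put any lying on the bench in too. Then lay the empty tray across the cork-topped ridge and shift it until it balances there level by itself, and only then stand the carrying handle in it, lengthwise and upright, right above the ridge, so that tray and handle stay balanced with nothing else holding them. Leave the other tools on the bench where they are.

Things in the scene. Friction and masses are not known exactly. Their poses are not given: they have to be found in the camera images.
- tray: long pale waxed beech tray, 280 (x) x 60 (y) mm; floor 8 mm thick; side walls 6 mm thick, tops 30 mm above the underside (channel 48 mm wide); +x end open, -x end filled by a dark block. Origin: centre, at the underside; z up. Grip it across its 60 mm width. Unbalanced on the ridge, it tips till one end is on the bench and stays so; let go of it level, or it rocks over
- tray_open_end (a point): top edge of the floor at the tray's open end, mid-width (140 mm from the tray's origin along +x, 8 mm above the underside). Offcuts slide out over it when the tray is tipped by 20 to 27 degrees or more
- tray_block_top (a point): centre of the top of the dark walnut block (30 mm long, 48 mm wide) at the tray's closed end: x = -125 mm, 38 mm above the underside. It has steel inside and its weight varies: the empty tray (0.2 to 0.33 kg) balances 28 to 65 mm from the tray's origin towards the block (x = -0.028 to -0.065)
- ridge: fixed balancing ridge: wooden base 90 x 150 mm, 10 mm thick, with an upright strip 12 mm wide (x) and 140 mm long (y), topped with non-slip cork; its flat top is 24 mm above the bench. Origin: centre of the base at bench height; the ridge runs along its y, the tray is to lie across it along its x (either way round); what is laid on it may rock for some seconds before it settles
- scrap_tub: fixed open-topped blue scrap tub, 200 x 200 mm, 90 mm high, walls and floor 5 mm thick; origin at the centre of its underside, on the bench; z up
- handle: wooden carrying handle, 90 g: a walnut foot 76 mm long (x), 40 mm wide (y), 10 mm thick, two round posts (12 mm) at x = -30 and +30 mm, and on them a round beech bar of 24 mm diameter, 110 mm long, along x, its axis 66 mm above the foot's underside. Origin: centre of the foot's underside; z up. Pinch the bar across y from above
- handle_bar (a point): middle of the handle's round bar, on its axis
- offcut1: waste block of brown wood, 55 x 34 x 20 mm (x, y, z), 30 g; origin at the centre of its underside, z up; may be absent; starts in the tray
- offcut2: round waste plug of brown wood, 40 mm across and 20 mm thick, 30 g; origin at the centre of its underside, its axis is z; may be absent; starts in the tray
- offcut3: waste block of brown wood, 55 x 34 x 20 mm (x, y, z), 30 g; origin at the centre of its underside, z up; may be absent; starts in the tray
- offcut4: waste block of brown wood, 55 x 34 x 20 mm (x, y, z), 30 g; origin at the centre of its underside, z up; may be absent; starts on the bench
- offcut5: round waste plug of brown wood, 40 mm across and 20 mm thick, 30 g; origin at the centre of its underside, its axis is z; may be absent; starts on the bench
- offcut6: waste block of brown wood, 55 x 34 x 20 mm (x, y, z), 30 g; origin at the centre of its underside, z up; may be absent; starts on the bench
- offcut7: waste block of brown wood, 55 x 34 x 20 mm (x, y, z), 30 g; origin at the centre of its underside, z up; may be absent; starts on the bench
- offcut8: round waste plug of brown wood, 40 mm across and 20 mm thick, 30 g; origin at the centre of its underside, its axis is z; may be absent; starts on the bench
- glue: bystander: yellow glue bottle, 64 mm across, 190 mm tall, standing
- plane: bystander: steel hand plane, 160 x 50 mm, about 55 mm high
- chisel: bystander: chisel with red handle, 240 mm long, lying
- tape_measure: bystander: yellow tape measure, 75 x 40 mm, 68 mm high
- pencil: bystander: red carpenter's pencil, 175 mm long, lying along its x

How it is judged (in metres and radians):
On the way, in this order (a step that is already met when the one before it is completed fails the run):
1. the tray is tipped with its open end over the scrap tub (angle between tray's own z axis and vertical above 0.3 rad and x of tray_open_end in the frame of scrap_tub between -0.11 and 0.11 m and y of tray_open_end in the frame of scrap_tub between -0.11 and 0.11 m), for 0.1 s.
2. the tray, without its handle, balances level across the ridge with the gripper off it (angle between tray's own z axis and vertical below 0.06 rad and angle between the x axis of tray and the x axis of ridge, either way round below 0.35 rad and z of tray in the frame of ridge between 0.018 and 0.03 m and y of tray in the frame of ridge between -0.05 and 0.05 m and x of tray in the frame of ridge between -0.12 and 0.12 m and linear speed of tray below 0.02 m/s and contact force between each of the arm, the fingers, handle and tray below 0.05 N), for 0.5 s.
At the end, for the whole second after the job is handed in: every offcut in the tub; the tray across the ridge within 20 degrees of square and its middle 100 mm, level within 3.4 degrees, on the ridge alone; the handle upright on the tray floor, lengthwise within 14 degrees, its middle within 15 mm of the ridge line; at rest (x of offcut1 in the frame of scrap_tub between -0.1 and 0.1 m and y of offcut1 in the frame of scrap_tub between -0.1 and 0.1 m and z of each of offcut1, offcut2, offcut3, offcut4, offcut5, offcut6, offcut7, offcut8 in the frame of scrap_tub below 0.085 m and x of offcut2 in the frame of scrap_tub between -0.1 and 0.1 m and y of offcut2 in the frame of scrap_tub between -0.1 and 0.1 m and x of offcut3 in the frame of scrap_tub between -0.1 and 0.1 m and y of offcut3 in the frame of scrap_tub between -0.1 and 0.1 m and x of offcut4 in the frame of scrap_tub between -0.1 and 0.1 m and y of offcut4 in the frame of scrap_tub between -0.1 and 0.1 m and x of offcut5 in the frame of scrap_tub between -0.1 and 0.1 m and y of offcut5 in the frame of scrap_tub between -0.1 and 0.1 m and x of offcut6 in the frame of scrap_tub between -0.1 and 0.1 m and y of offcut6 in the frame of scrap_tub between -0.1 and 0.1 m and x of offcut7 in the frame of scrap_tub between -0.1 and 0.1 m and y of offcut7 in the frame of scrap_tub between -0.1 and 0.1 m and x of offcut8 in the frame of scrap_tub between -0.1 and 0.1 m and y of offcut8 in the frame of scrap_tub between -0.1 and 0.1 m and angle between tray's own z axis and vertical below 0.06 rad and angle between the x axis of tray and the x axis of ridge, either way round below 0.35 rad and z of tray in the frame of ridge between 0.018 and 0.03 m and y of tray in the frame of ridge between -0.05 and 0.05 m and x of tray in the frame of ridge between -0.12 and 0.12 m and x of handle in the frame of ridge between -0.015 and 0.015 m and y of handle in the frame of tray between -0.012 and 0.012 m and z of handle in the frame of tray between 0.003 and 0.014 m and angle between handle's own z axis and vertical below 0.08 rad and angle between the x axis of handle and the x axis of tray, either way round below 0.25 rad and linear speed of each of tray, handle below 0.02 m/s); the robot touches nothing.
It fails at once if another tool on the bench was shoved more than 6 cm (distance of any of glue, plane, chisel, tape_measure, pencil from where it was at the start of the episode above 0.06 m).
Of offcut1, offcut2, offcut3, offcut4, offcut5, offcut6, offcut7, offcut8 only 6 to 8 are there at a start; the rules pass over those that are not, and their reading is None.
At some moment in a run one of offcut1, offcut2, offcut3, offcut4, offcut5, offcut6, offcut7, offcut8 may be knocked a few centimetres aside while the robot is not near it.
Once in a run the grip may slacken for a moment while it holds something.
It also fails if it takes over 210 s, if anything falls off the work surface, if the arm or the gripper's body presses on something with over 40 N, if the wrist force passes 120 N, or if a joint passes its speed limit or range.

ROBOT

A 6-joint arm with a two-finger parallel gripper is mounted at the origin on the work surface. World frame = base frame: x ahead of the robot, y to its left, z up, the work surface at z = 0. Lengths are in m, angles in degrees, forces in N, time in s.
With the tool pointing down it reaches from about 0.375 to 0.9 m from the base axis. Payload 3.1 kg.
Tool frame: the origin (TCP) lies at the very end of the fingers, on their centre line; the grasp point (between the pads) lies 19 mm behind it; z points along the fingers, y is the direction in which the jaws open and shut (so a half turn about z gives the same grasp; the last joint's range is limited). The gripper opens to 87 mm and grips with 3 to 60 N. Pads are 19 mm wide; open, the fingers measure 117 mm over their backs; the gripper's body (75 mm by 190 mm) begins 51 mm behind the grasp point.
Start: joints at [54.632, 30.224, 82.088, -0, 67.689, -10.227], TCP at [0.265, 0.566, 0.193] pointing down, gripper open.
Joint ranges: [-176.69, 176.69], [-43.24, 126.21], [12.49, 139.97], [-82, 262], [0, 151.66], [-163.58, 163.58]. Speed limits (degrees/s): [159.86, 159.86, 180, 180, 180, 180].

INTERFACE

Orientations are given as a 3x3 rotation matrix whose columns are the frame's x, y, z axes.
In Python, from rig import bot gives the robot as it stands. The module is installed in compiled form; this text tells all that it offers.
- The arm moves only by the tool play_rows, never from a script. Its argument "targets" is a list of rows, each a list of 7 numbers: the closure, from 0 (fully open) to 1 (shut), then the shift along the world's x, y, z in m, then the turn, a rotation vector about the world's x, y, z in rad. A call has 1 to 12 rows; each row shifts and turns the commanded pose from where the row before left it; what a row does not reach is not made up. A row lasts 1/8 s, in which the tool goes at most 62.5 mm and 10.7 degrees, less where a joint would pass 70% of its speed; a pose out of reach is approached as far as the arm can. A call with a gripper value outside its range is refused whole. The fingers move at their own pace and stop on an object; the grip force is fixed at half the most. Time passes only in rows, so rows that do not move let the fingers close. It gives the time, the measured TCP pose, the force and the opening at its end, in the units of the state.
- bot.read_state(): the state, without advancing time (a new reading comes with each control period).
- bot.capture(name): name is "scene" or "top" or "wrist"; returns the picture (420x560x3 uint8, blue, green, red); there is no depth.
- bot.get_calibration(name): a dict with "fx", "fy", "cx", "cy" (pixels), "k1" (the pictures are not rectified: a ray, as slopes to the right and down, at radius r is drawn at 1 + k1 r^2 times it, then the intrinsics apply), "R" (3x3) and "t" (3): a world point X has camera coordinates R X + t. Camera axes: x right, y down, z forward; pixel columns grow to the right and rows downward; lengths in m; the calibration is good to about 2 mm. A picture is of the moment at which its call begins: read the wrist's pose just before it. get_calibration takes no time and is no camera call; for the wrist camera it gives the pose at the moment of the call.
- bot.hand_in(): hands the job in, once; it reports no verdict.
The state is a dict: "time_s": time; "joint_positions": joint angles; "qvel": joint speeds; "tau": joint torques, N m; "position": TCP position; "tcp_rot": TCP orientation; "force": force on the tool from outside, world axes, zero at the start; "moment": the same for the moment, N m; "opening": opening from 0.0 (shut) to 1.0 (fully open).
Only numpy, scipy, OpenCV 4.12 (cv2) and the standard library are available. Lean on these libraries where they do the work, as an engineer would, in place of code of your own. Each camera call takes 0.05 s, during which the arm holds its last target. There are 200 camera calls.

## Working session

There is one attempt and no reset: what is moved stays moved. The work goes in short steps, Python scripts to look and compute and a tool call to move; the robot and the scene stay as the last step left them, time stands still between calls to the robot, and variables do not carry over. Pictures are saved under pics/ and viewed, about 12 in all and at most 16, crops included, and the job is handed in when it is done.

Besides the shell and the picture viewer there is one more tool, called after "Request:" by a JSON object that holds its "op" and its "data", one argument or row to a line. play_rows: Moves the arm, as the interface text tells. Its arguments: {"type":"object","properties":{"targets":{"type":"array","items":{"type":"array","items":{"type":"number"}}}},"required":["targets"]}

```bash
mkdir -p pics; cat > h.py <<'E'
import numpy as np, cv2
from rig import bot
def ray(c,u,v):
    x=(u-c["cx"])/c["fx"]; y=(v-c["cy"])/c["fy"]; rd=np.hypot(x,y); r=rd
    for _ in range(20): r=rd/(1+c["k1"]*r*r)
    s=r/rd if rd>0 else 1
    R=np.array(c["R"]);t=np.array(c["t"])
    return -R.T@t, R.T@np.array([x*s,y*s,1])
def pw(c,u,v,z):
    o,d=ray(c,u,v); return o+d*(z-o[2])/d[2]
def proj(c,X):
    p=np.array(c["R"])@np.array(X)+np.array(c["t"]); x,y=p[:2]/p[2]; f=1+c["k1"]*(x*x+y*y)
    return c["fx"]*x*f+c["cx"],c["fy"]*y*f+c["cy"]
def save(n,name,crop=None,k=1):
    im=bot.capture(n)
    cv2.imwrite(f"pics/raw_{name}.png",im)
    if crop: im=im[crop[1]:crop[3],crop[0]:crop[2]]
    if k!=1: im=cv2.resize(im,None,fx=k,fy=k,interpolation=cv2.INTER_CUBIC)
    cv2.imwrite(f"pics/{name}.png",im)
E
python3 - <<'E'
from h import *
s=bot.read_state();print(s["position"],s["tcp_rot"],s["opening"],s["time_s"])
for n in("top","scene"):
    c=bot.get_calibration(n);print(n,c); save(n,n+"0",k=1.42)
E
```

```text
[0.26505265 0.56513011 0.19177749] [[-9.05264403e-01  4.24846862e-01 -1.22656036e-03]
 [ 4.24848484e-01  9.05262725e-01 -1.77881468e-03]
 [ 3.54635534e-04 -2.13139992e-03 -9.99997666e-01]] 0.9996643190161391 0.0
top {'fx': 514.1267716262083, 'fy': 514.1267716262083, 'cx': 271.3714053659753, 'cy': 212.83839776820946, 'k1': -0.10650494537472303, 'R': array([[ 0.00877769, -0.99978227,  0.01893061],
       [-0.99526137, -0.01056822, -0.09665979],
       [ 0.09683881, -0.01799246, -0.99513744]]), 't': array([-0.01818103,  0.55881172,  1.29892579])}
scene {'fx': 476.66577606387443, 'fy': 476.66577606387443, 'cx': 278.1930716144031, 'cy': 206.53028221828274, 'k1': -0.026526573901173744, 'R': array([[-0.53059127,  0.84742577, -0.01850557],
       [ 0.63452979,  0.38262786, -0.67154141],
       [-0.56200076, -0.36805635, -0.7407359 ]]), 't': array([ 0.30631688, -0.30986865,  1.44668789])}
```

View pics/top0.png

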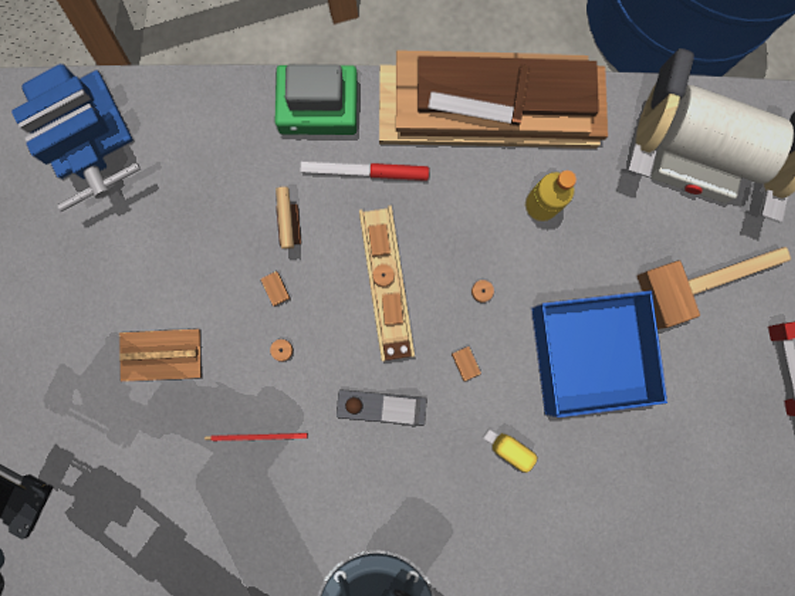

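View pics/scene0.png

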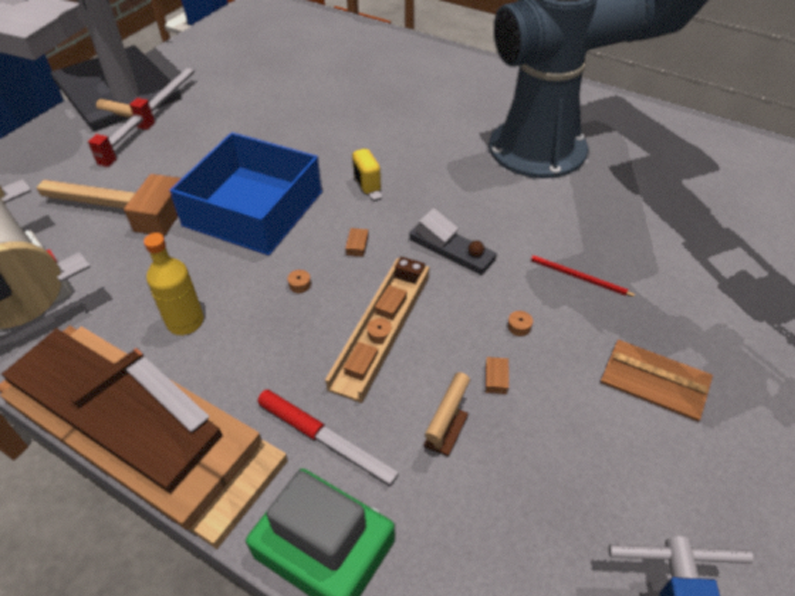

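```bash
python3 - <<'E'
from h import *
c=bot.get_calibration("top")
P=dict(tray=[(360,210,.03),(391,207,.03),(384,360,.038),(413,357,.038)],
tub=[(535,307,.09),(652,292,.09),(665,403,.09),(547,416,.09)],
ridge=[(120,333,.01),(200,329,.01),(201,379,.01),(121,381,.01),(121,355,.024),(197,353,.024)],
bar=[(282,187,.078),(288,247,.078)],
A=[(275,288,.02),(264,276,.02),(278,271,.02),(288,300,.02),(275,306,.02)],B=[(281,350,.02)],C=[(483,291,.02)],D=[(465,363,.02),(453,351,.02),(468,346,.02),(480,375,.02),(466,381,.02)],
plane=[(337,390,.03),(426,397,.03),(336,418,.03)],pencil=[(205,438,0),(307,435,0)],tape=[(485,440,0),(535,455,.06)],glue=[(545,205,.0)],chisel=[(302,168,.0),(429,172,.02)])
for k,v in P.items():
    print(k,[tuple(np.round(pw(c,u/1.42,w/1.42,z)[:2],3)) for u,w,z in v])
c=bot.get_calibration("wrist");print(c);s=bot.read_state();print(s["tcp_rot"].T@( -c["R"].T@c["t"]-s["position"]),c["R"]@s["tcp_rot"])
E
```

```text
tray [(np.float64(0.728), np.float64(0.035)), (np.float64(0.735), np.float64(-0.022)), (np.float64(0.454), np.float64(-0.011)), (np.float64(0.46), np.float64(-0.063))]
tub [(np.float64(0.547), np.float64(-0.273)), (np.float64(0.576), np.float64(-0.484)), (np.float64(0.381), np.float64(-0.503)), (np.float64(0.359), np.float64(-0.292))]
ridge [(np.float64(0.498), np.float64(0.477)), (np.float64(0.508), np.float64(0.327)), (np.float64(0.416), np.float64(0.323)), (np.float64(0.41), np.float64(0.471)), (np.float64(0.458), np.float64(0.468)), (np.float64(0.463), np.float64(0.328))]
bar [(np.float64(0.758), np.float64(0.174)), (np.float64(0.65), np.float64(0.16))]
A [(np.float64(0.584), np.float64(0.189)), (np.float64(0.606), np.float64(0.21)), (np.float64(0.615), np.float64(0.184)), (np.float64(0.562), np.float64(0.165)), (np.float64(0.551), np.float64(0.188))]
B [(np.float64(0.471), np.float64(0.176))]
C [(np.float64(0.582), np.float64(-0.192))]
D [(np.float64(0.45), np.float64(-0.159)), (np.float64(0.472), np.float64(-0.137)), (np.float64(0.481), np.float64(-0.164)), (np.float64(0.429), 
[... 324 characters left out ...]
p.float64(0.289), np.float64(-0.278))]
glue [(np.float64(0.75), np.float64(-0.315))]
chisel [(np.float64(0.815), np.float64(0.147)), (np.float64(0.805), np.float64(-0.092))]
{'fx': 332.1074573273222, 'fy': 332.1074573273222, 'cx': 288.3689853916762, 'cy': 204.67436834624365, 'k1': -0.031216410985530768, 'R': array([[ 0.42402325,  0.90564501, -0.00337738],
       [ 0.86889843, -0.40576124,  0.28350191],
       [ 0.25538168, -0.12314601, -0.95896572]]), 't': array([-0.62319596, -0.03460382,  0.39397836])}
[ 0.07898156 -0.00022093 -0.19362408] [[ 8.83485091e-04  9.99998577e-01  1.43704281e-03]
 [-9.58869417e-01  1.25504574e-03 -2.83844793e-01]
 [-2.83846193e-01 -1.12716376e-03  9.58869161e-01]]
```

Request:
{"op": "play_rows", "data": {
  "targets": [
    [0, 0.0318, -0.0378, -0.005, 0, 0, 0.08],
    [0, 0.0318, -0.0378, -0.005, 0, 0, 0.08],
    [0, 0.0318, -0.0378, -0.005, 0, 0, 0.08],
    [0, 0.0318, -0.0378, -0.005, 0, 0, 0.08],
    [0, 0.0318, -0.0378, -0.005, 0, 0, 0.08],
    [0, 0.0318, -0.0378, -0.005, 0, 0, 0.08],
    [0, 0.0318, -0.0378, -0.005, 0, 0, 0.08],
    [0, 0.0318, -0.0378, -0.005, 0, 0, 0.08],
    [0, 0.0318, -0.0378, -0.005, 0, 0, 0.08],
    [0, 0.0318, -0.0378, -0.005, 0, 0, 0.08],
    [0, 0, 0, 0, 0, 0, 0],
    [0, 0, 0, 0, 0, 0, 0]
  ]
}}

```text
time_s: 1.6
position: [0.5826, 0.1878, 0.1422]
tcp_rot: [[-0.936, -0.352, -0.002], [-0.352, 0.936, 0.0], [0.002, 0.001, -1.0]]
force: [-0.2, -0.4, 0.5]
opening: 1.002
```

```bash
python3 - <<'E'
from h import *
save("wrist","w1",k=1.0);s=bot.read_state();c=bot.get_calibration("wrist");print(s["position"],s["tcp_rot"],s["time_s"],proj(c,[.583,.187,.02]),proj(c,[.471,.176,.02]))
E
```

```text
[0.58231053 0.18838839 0.14237561] [[-9.35409157e-01 -3.53562810e-01 -1.74582093e-03]
 [-3.53563648e-01  9.35410451e-01  1.86638244e-04]
 [ 1.56707080e-03  7.91841939e-04 -9.99998459e-01]] 1.65 (np.float64(286.3636449913122), np.float64(190.96618127068723)) (np.float64(319.10191418851525), np.float64(72.86098442182265))
```

View pics/w1.png

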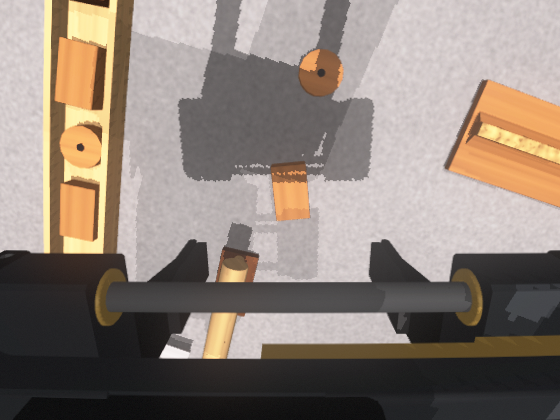

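Request:
{"op": "play_rows", "data": {
  "targets": [
    [0, 0, 0, -0.04, 0, 0, 0],
    [0, 0, 0, -0.04, 0, 0, 0],
    [0, 0, 0, -0.04, 0, 0, 0],
    [0, 0, 0, -0.018, 0, 0, 0],
    [1, 0, 0, 0, 0, 0, 0],
    [1, 0, 0, 0, 0, 0, 0],
    [1, 0, 0, 0, 0, 0, 0],
    [1, 0, 0, 0, 0, 0, 0],
    [1, 0, 0, 0, 0, 0, 0],
    [1, 0, 0, 0.02, 0, 0, 0],
    [1, 0, 0, 0.05, 0, 0, 0],
    [1, 0, 0, 0.05, 0, 0, 0]
  ]
}}

```text
time_s: 3.15
position: [0.5831, 0.1876, 0.1256]
tcp_rot: [[-0.936, -0.353, -0.001], [-0.353, 0.936, -0.0], [0.001, 0.0, -1.0]]
force: [-0.1, 0.4, 0.3]
opening: 0.172
```

```bash
python3 - <<'E'
from h import *
save("wrist","w2",k=.7);s=bot.read_state();print(s["position"],s["opening"],s["force"])
E
```

```text
[0.58783133 0.18845979 0.13313258] 0.12597874792983074 [0.58168939 0.18475897 4.42424613]
```

View pics/w2.png

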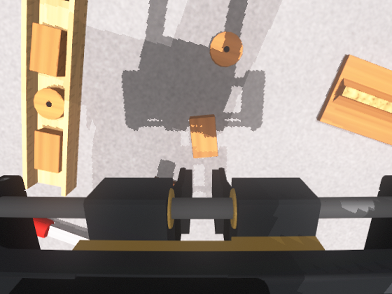

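Request:
{"op": "play_rows", "data": {
  "targets": [
    [0.3, 0, 0, 0, 0, 0, 0],
    [0.3, 0, 0, -0.03, 0, 0, 0],
    [0.3, 0, 0, -0.03, 0, 0, 0],
    [0.3, 0, 0, -0.03, 0, 0, 0],
    [0.3, 0, 0, -0.02, 0, 0, 0],
    [0.3, 0, 0, -0.01, 0, 0, 0],
    [1, 0, 0, 0, 0, 0, 0],
    [1, 0, 0, 0, 0, 0, 0],
    [1, 0, 0, 0, 0, 0, 0],
    [1, 0, 0, 0, 0, 0, 0],
    [1, 0, 0, 0, 0, 0, 0],
    [1, 0, 0, 0, 0, 0, 0]
  ]
}}

```text
time_s: 4.7
position: [0.5836, 0.1878, 0.005]
tcp_rot: [[-0.935, -0.353, 0.0], [-0.353, 0.935, 0.0], [-0.0, -0.0, -1.0]]
force: [-0.4, -0.6, -0.3]
opening: 0.103
```

Request:
{"op": "play_rows", "data": {
  "targets": [
    [1, 0, 0, 0.02, 0, 0, 0],
    [1, 0, 0, 0.05, 0, 0, 0],
    [1, 0, 0, 0.05, 0, 0, 0],
    [1, 0, 0, 0.04, 0, 0, 0]
  ]
}}

```text
time_s: 5.2
position: [0.5839, 0.1879, 0.1669]
tcp_rot: [[-0.935, -0.353, 0.002], [-0.353, 0.935, 0.0], [-0.002, -0.0, -1.0]]
force: [0.1, -0.3, 1.3]
opening: 0.004
```

```bash
python3 - <<'E'
from h import *
save("wrist","w3",k=.7);s=bot.read_state();print(s["position"],s["opening"],s["force"])
E
```

```text
[0.5872527  0.18844408 0.17242871] 0.008877051731060931 [1.72282893 0.39862414 2.90930315]
```

View pics/w3.png

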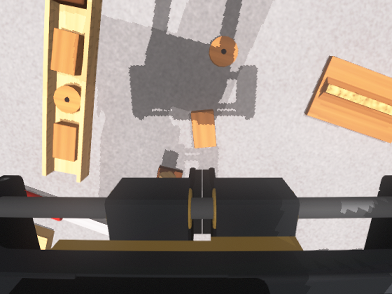

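```bash
python3 - <<'E'
from h import *
s=bot.read_state();c=bot.get_calibration("wrist");print(s["position"],s["opening"])
print(pw(c,291,184,.02), pw(c,290,160,.02),pw(c,292,208,.02))
save("scene","s1",crop=(300,230,420,320),k=5)
c=bot.get_calibration("scene");print(proj(c,s["position"]),proj(c,[.583,.188,.02]))
E
```

```text
[0.5872527  0.18844408 0.17242871] 0.008877051731060931
[0.58813973 0.19167672 0.02      ] [0.56445556 0.18151627 0.02      ] [0.61285812 0.2022822  0.02      ]
(np.float64(356.52571733477305), np.float64(216.4089961888623)) (np.float64(349.93477472375406), np.float64(261.0816153603127))
```

View pics/s1.png

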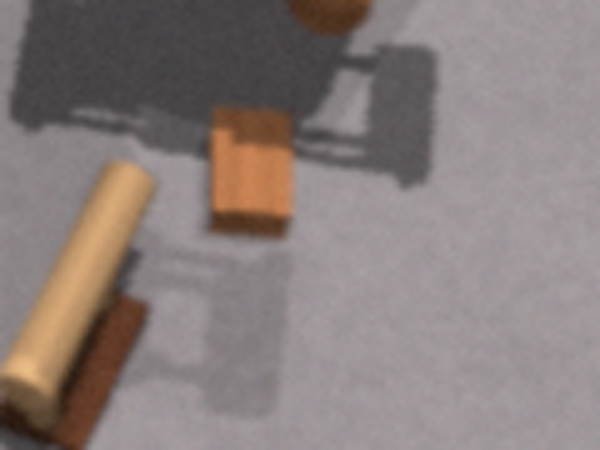

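```bash
python3 - <<'E'
from h import *
im=cv2.imread("pics/raw_s1.png")[100:320,260:460]
cv2.imwrite("pics/s1b.png",cv2.resize(im,None,fx=2.7,fy=2.7,interpolation=cv2.INTER_CUBIC))
E
```

```text
(no output)
```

View pics/s1b.png

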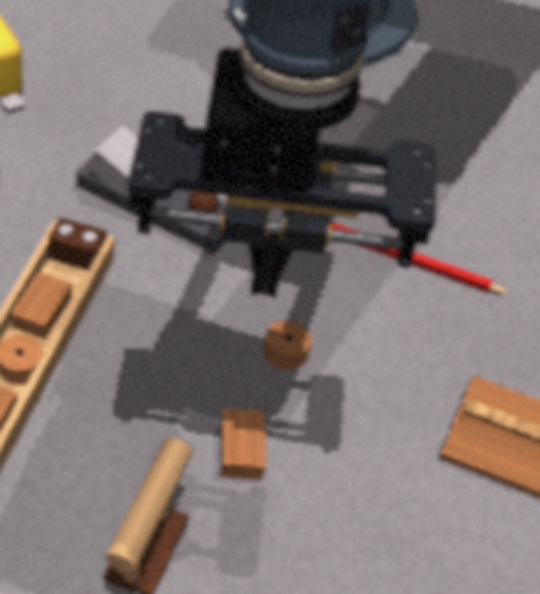

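Request:
{"op": "play_rows", "data": {
  "targets": [
    [0.2, 0, 0, 0, 0, 0, 0],
    [0.2, 0, 0, 0, 0, 0, 0],
    [0.2, 0, 0, -0.03, 0, 0, 0],
    [0.2, 0, 0, -0.03, 0, 0, 0],
    [0.2, 0, 0, -0.03, 0, 0, 0],
    [0.2, 0, 0, -0.03, 0, 0, 0],
    [0.2, 0, 0, -0.025, 0, 0, 0],
    [0.2, 0, 0, -0.015, 0, 0, 0],
    [0.2, 0, 0, -0.003, 0, 0, 0],
    [0.2, 0, 0, -0.003, 0, 0, 0],
    [0.2, 0, 0, -0.003, 0, 0, 0]
  ]
}}

```text
time_s: 6.68
position: [0.5843, 0.1879, -0.0035]
tcp_rot: [[-0.935, -0.353, 0.002], [-0.353, 0.935, 0.0], [-0.002, -0.0, -1.0]]
force: [0.3, -0.3, 0.0]
opening: 0.804
```

```bash
python3 - <<'E'
from h import *
s=bot.read_state();print(s["position"],s["opening"],s["force"])
save("scene","s2",crop=(290,160,410,300),k=4); save("wrist","w4")
c=bot.get_calibration("scene");print(proj(c,s["position"]))
E
```

```text
[ 0.58426969  0.18791389 -0.00348103] 0.8036073560614165 [ 0.26984473 -0.31393768  0.04161115]
(np.float64(348.64870958737583), np.float64(267.7002437462374))
```

View pics/s2.png

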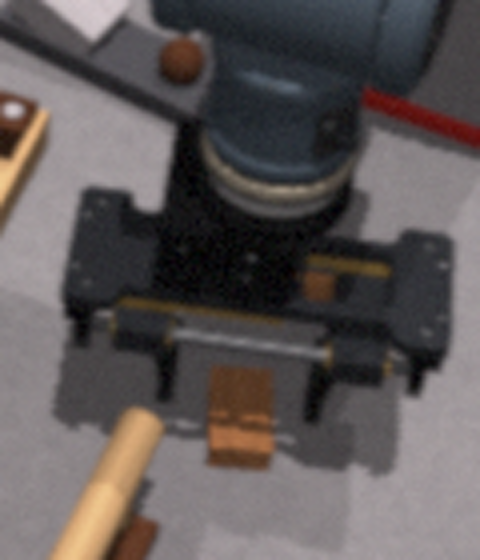

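Request:
{"op": "play_rows", "data": {
  "targets": [
    [0.2, 0, 0, -0.003, 0, 0, 0],
    [0.2, 0, 0, -0.003, 0, 0, 0],
    [0.2, 0, 0, -0.003, 0, 0, 0],
    [0.2, 0, 0, -0.003, 0, 0, 0]
  ]
}}

```text
time_s: 7.28
position: [0.5834, 0.1878, -0.0165]
tcp_rot: [[-0.935, -0.353, -0.0], [-0.353, 0.935, -0.0], [0.0, 0.0, -1.0]]
force: [-0.4, 0.1, 0.3]
opening: 0.797
```

Request:
{"op": "play_rows", "data": {
  "targets": [
    [0.2, 0, 0, -0.002, 0, 0, 0],
    [0.2, 0, 0, 0, 0, 0, 0]
  ]
}}

```text
time_s: 7.52
position: [0.5833, 0.1878, -0.0185]
tcp_rot: [[-0.935, -0.353, -0.0], [-0.353, 0.935, -0.0], [0.0, 0.0, -1.0]]
force: [-0.7, 0.3, -0.7]
opening: 0.797
```

Request:
{"op": "play_rows", "data": {
  "targets": [
    [0.2, 0, 0, -0.002, 0, 0, 0],
    [0.2, 0, 0, 0, 0, 0, 0]
  ]
}}

```text
time_s: 7.78
position: [0.5834, 0.1878, -0.0204]
tcp_rot: [[-0.935, -0.353, -0.0], [-0.353, 0.935, -0.0], [0.0, 0.0, -1.0]]
force: [-0.1, 0.3, 0.2]
opening: 0.802
```

Request:
{"op": "play_rows", "data": {
  "targets": [
    [0.2, 0, 0, -0.002, 0, 0, 0],
    [0.2, 0, 0, 0, 0, 0, 0]
  ]
}}

```text
time_s: 8.02
position: [0.5834, 0.1877, -0.0224]
tcp_rot: [[-0.935, -0.353, -0.0], [-0.353, 0.935, -0.0], [0.0, 0.0, -1.0]]
force: [-0.9, 1.0, 0.6]
opening: 0.8
```

Request:
{"op": "play_rows", "data": {
  "targets": [
    [0.2, 0, 0, -0.002, 0, 0, 0],
    [0.2, 0, 0, 0, 0, 0, 0]
  ]
}}

```text
time_s: 8.28
position: [0.5834, 0.1877, -0.0244]
tcp_rot: [[-0.935, -0.353, -0.0], [-0.353, 0.935, -0.0], [0.0, 0.0, -1.0]]
force: [-0.6, 0.6, -0.3]
opening: 0.798
```

Request:
{"op": "play_rows", "data": {
  "targets": [
    [0.2, 0, 0, -0.002, 0, 0, 0],
    [0.2, 0, 0, 0, 0, 0, 0]
  ]
}}

```text
time_s: 8.52
position: [0.5833, 0.1877, -0.0264]
tcp_rot: [[-0.935, -0.353, -0.0], [-0.353, 0.935, -0.0], [0.0, 0.0, -1.0]]
force: [-0.6, 0.4, 0.0]
opening: 0.799
```

Request:
{"op": "play_rows", "data": {
  "targets": [
    [1, 0, 0, 0, 0, 0, 0],
    [1, 0, 0, 0, 0, 0, 0],
    [1, 0, 0, 0, 0, 0, 0],
    [1, 0, 0, 0, 0, 0, 0],
    [1, 0, 0, 0, 0, 0, 0],
    [1, 0, 0, 0, 0, 0, 0],
    [1, 0, 0, 0, 0, 0, 0]
  ]
}}

```text
time_s: 9.4
position: [0.5835, 0.1878, -0.0262]
tcp_rot: [[-0.935, -0.353, 0.0], [-0.353, 0.935, 0.0], [-0.0, 0.0, -1.0]]
force: [-0.0, 0.3, 0.6]
opening: 0.395
```

Request:
{"op": "play_rows", "data": {
  "targets": [
    [1, 0, 0, 0.02, 0, 0, 0],
    [1, 0, 0, 0.04, 0, 0, 0],
    [1, 0, 0, 0.05, 0, 0, 0],
    [1, 0, 0, 0.05, 0, 0, 0],
    [1, 0, 0, 0.01, 0, 0, 0],
    [1, 0, 0, 0, 0, 0, 0]
  ]
}}

```text
time_s: 10.15
position: [0.5837, 0.1878, 0.145]
tcp_rot: [[-0.935, -0.353, 0.002], [-0.353, 0.935, 0.0], [-0.002, -0.0, -1.0]]
force: [0.1, 0.3, -0.8]
opening: 0.398
```

```bash
python3 - <<'E'
from h import *
s=bot.read_state();print(s["position"],s["opening"],s["force"])
save("scene","s3",crop=(290,120,410,240),k=4)
c=bot.get_calibration("scene");p=s["position"];print([proj(c,p+np.array([0,0,d])) for d in (0,.01,.02,.03,.04)])
E
```

```text
[0.58365778 0.18780166 0.1450377 ] 0.39789677252772876 [ 0.14515083  0.28999505 -0.83588537]
[(np.float64(355.5958602008899), np.float64(224.19468982167646)), (np.float64(356.11518246615066), np.float64(220.9126347444637)), (np.float64(356.6425969787199), np.float64(217.57809644388098)), (np.float64(357.17828992119155), np.float64(214.18983322084057)), (np.float64(357.7224530745045), np.float64(210.74656481490368))]
```

View pics/s3.png

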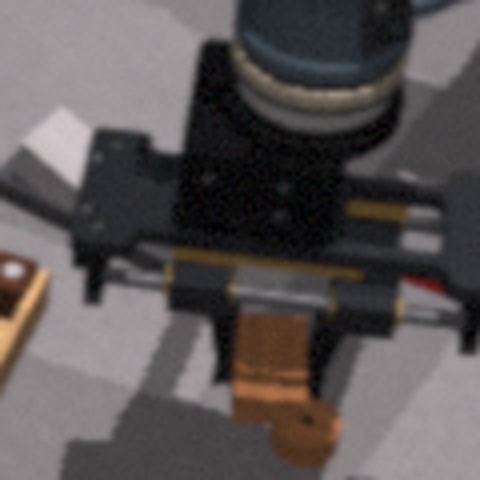

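Request:
{"op": "play_rows", "data": {
  "targets": [
    [1, -0.01, -0.048, 0, 0, 0, 0],
    [1, -0.01, -0.048, 0, 0, 0, 0],
    [1, -0.01, -0.048, 0, 0, 0, 0],
    [1, -0.01, -0.048, 0, 0, 0, 0],
    [1, -0.01, -0.048, 0, 0, 0, 0],
    [1, -0.01, -0.048, 0, 0, 0, 0],
    [1, -0.01, -0.048, 0, 0, 0, 0],
    [1, -0.01, -0.048, 0, 0, 0, 0],
    [1, -0.01, -0.048, 0, 0, 0, 0],
    [1, -0.01, -0.048, 0, 0, 0, 0],
    [1, -0.01, -0.048, 0, 0, 0, 0],
    [1, -0.01, -0.048, 0, 0, 0, 0]
  ]
}}

```text
time_s: 11.7
position: [0.4618, -0.3884, 0.1412]
tcp_rot: [[-0.936, -0.353, -0.003], [-0.353, 0.936, 0.004], [0.002, 0.005, -1.0]]
force: [0.6, 0.1, -0.5]
opening: 0.392
```

Request:
{"op": "play_rows", "data": {
  "targets": [
    [1, 0, 0, -0.04, 0, 0, 0],
    [1, 0, 0, -0.04, 0, 0, 0],
    [1, 0, 0, -0.03, 0, 0, 0],
    [0.3, 0, 0, 0, 0, 0, 0],
    [0.3, 0, 0, 0, 0, 0, 0],
    [0.3, 0, 0, 0, 0, 0, 0],
    [0.3, 0, 0, 0, 0, 0, 0],
    [0.3, 0, 0, 0.04, 0, 0, 0],
    [0.3, 0, 0, 0.05, 0, 0, 0],
    [0.3, 0, 0, 0, 0, 0, 0]
  ]
}}

```text
time_s: 12.95
position: [0.4661, -0.3912, 0.129]
tcp_rot: [[-0.935, -0.354, 0.007], [-0.354, 0.935, -0.009], [-0.004, -0.011, -1.0]]
force: [0.6, -0.3, 0.2]
opening: 0.695
```

Request:
{"op": "play_rows", "data": {
  "targets": [
    [0.3, -0.0027, 0.0458, 0, 0, 0, 0.01],
    [0.3, -0.0027, 0.0458, 0, 0, 0, 0.01],
    [0.3, -0.0027, 0.0458, 0, 0, 0, 0.01],
    [0.3, -0.0027, 0.0458, 0, 0, 0, 0.01],
    [0.3, -0.0027, 0.0458, 0, 0, 0, 0],
    [0.3, 0, 0, -0.04, 0, 0, 0],
    [0.3, 0, 0, -0.04, 0, 0, 0],
    [0.3, 0, 0, -0.04, 0, 0, 0],
    [0.3, 0, 0, -0.02, 0, 0, 0],
    [0.3, 0, 0, -0.011, 0, 0, 0],
    [1, 0, 0, 0, 0, 0, 0],
    [1, 0, 0, 0, 0, 0, 0]
  ]
}}

```text
time_s: 14.45
position: [0.4504, -0.1595, -0.0266]
tcp_rot: [[-0.921, -0.391, 0.001], [-0.391, 0.921, -0.001], [-0.001, -0.001, -1.0]]
force: [-0.2, 0.4, 0.1]
opening: 0.555
```

Request:
{"op": "play_rows", "data": {
  "targets": [
    [1, 0, 0, 0, 0, 0, 0],
    [1, 0, 0, 0, 0, 0, 0],
    [1, 0, 0, 0, 0, 0, 0],
    [1, 0, 0, 0, 0, 0, 0],
    [1, 0, 0, 0.03, 0, 0, 0],
    [1, 0, 0, 0.05, 0, 0, 0],
    [1, 0, 0, 0.05, 0, 0, 0],
    [1, 0, 0, 0.04, 0, 0, 0]
  ]
}}

```text
time_s: 15.45
position: [0.45, -0.1592, 0.1447]
tcp_rot: [[-0.921, -0.391, 0.001], [-0.391, 0.921, -0.001], [-0.001, -0.001, -1.0]]
force: [-0.6, -0.5, 0.1]
opening: 0.386
```

Request:
{"op": "play_rows", "data": {
  "targets": [
    [1, 0.006, -0.046, 0, 0, 0, 0],
    [1, 0.006, -0.046, 0, 0, 0, 0],
    [1, 0.006, -0.046, 0, 0, 0, 0],
    [1, 0.006, -0.046, 0, 0, 0, 0],
    [1, 0.006, -0.046, 0, 0, 0, 0],
    [1, 0, 0, -0.04, 0, 0, 0],
    [1, 0, 0, -0.04, 0, 0, 0],
    [1, 0, 0, -0.02, 0, 0, 0],
    [0.3, 0, 0, 0, 0, 0, 0],
    [0.3, 0, 0, 0, 0, 0, 0],
    [0.3, 0, 0, 0, 0, 0, 0],
    [0.3, 0, 0, 0, 0, 0, 0]
  ]
}}

```text
time_s: 16.95
position: [0.4805, -0.3897, 0.0439]
tcp_rot: [[-0.921, -0.391, 0.001], [-0.391, 0.921, -0.002], [-0.001, -0.002, -1.0]]
force: [-1.0, -0.7, 0.4]
opening: 0.679
```

Request:
{"op": "play_rows", "data": {
  "targets": [
    [0.3, 0, 0, 0.04, 0, 0, 0],
    [0.3, 0, 0, 0.04, 0, 0, 0],
    [0.3, 0.0204, 0.0394, 0, 0, 0, 0],
    [0.3, 0.0204, 0.0394, 0, 0, 0, 0],
    [0.3, 0.0204, 0.0394, 0, 0, 0, 0],
    [0.3, 0.0204, 0.0394, 0, 0, 0, 0],
    [0.3, 0.0204, 0.0394, 0, 0, 0, 0],
    [0.3, 0, 0, -0.04, 0, 0, 0],
    [0.3, 0, 0, -0.04, 0, 0, 0],
    [0.3, 0, 0, -0.04, 0, 0, 0],
    [0.3, 0, 0, -0.02, 0, 0, 0],
    [0.3, 0, 0, -0.011, 0, 0, 0]
  ]
}}

```text
time_s: 18.45
position: [0.5821, -0.1923, -0.0288]
tcp_rot: [[-0.921, -0.39, -0.0], [-0.39, 0.921, 0.0], [0.0, 0.0, -1.0]]
force: [-0.5, -0.6, -0.2]
opening: 0.701
```

Request:
{"op": "play_rows", "data": {
  "targets": [
    [1, 0, 0, 0, 0, 0, 0],
    [1, 0, 0, 0, 0, 0, 0],
    [1, 0, 0, 0, 0, 0, 0],
    [1, 0, 0, 0, 0, 0, 0],
    [1, 0, 0, 0, 0, 0, 0],
    [1, 0, 0, 0, 0, 0, 0],
    [1, 0, 0, 0.03, 0, 0, 0],
    [1, 0, 0, 0.05, 0, 0, 0],
    [1, 0, 0, 0.05, 0, 0, 0],
    [1, 0, 0, 0.04, 0, 0, 0]
  ]
}}

```text
time_s: 19.7
position: [0.5821, -0.1923, 0.1436]
tcp_rot: [[-0.921, -0.391, 0.001], [-0.391, 0.921, -0.001], [-0.001, -0.001, -1.0]]
force: [-0.1, -0.0, -0.5]
opening: 0.452
```

Request:
{"op": "play_rows", "data": {
  "targets": [
    [1, -0.0264, -0.0416, 0, 0, 0, 0],
    [1, -0.0264, -0.0416, 0, 0, 0, 0],
    [1, -0.0264, -0.0416, 0, 0, 0, 0],
    [1, -0.0264, -0.0416, 0, 0, 0, 0],
    [1, -0.0264, -0.0416, 0, 0, 0, 0],
    [1, 0, 0, -0.04, 0, 0, 0],
    [1, 0, 0, -0.04, 0, 0, 0],
    [1, 0, 0, -0.02, 0, 0, 0],
    [0.3, 0, 0, 0, 0, 0, 0],
    [0.3, 0, 0, 0, 0, 0, 0],
    [0.3, 0, 0, 0, 0, 0, 0],
    [0.3, 0, 0, 0, 0, 0, 0]
  ]
}}

```text
time_s: 21.2
position: [0.4546, -0.3973, 0.0427]
tcp_rot: [[-0.924, -0.382, -0.007], [-0.382, 0.924, -0.008], [0.009, -0.005, -1.0]]
force: [-0.3, 0.6, 0.2]
opening: 0.689
```

Request:
{"op": "play_rows", "data": {
  "targets": [
    [0.3, 0, 0, 0.04, 0, 0, 0],
    [0.3, 0, 0, 0.04, 0, 0, 0],
    [0.3, 0.002, 0.0576, 0, 0, 0, 0],
    [0.3, 0.002, 0.0576, 0, 0, 0, 0],
    [0.3, 0.002, 0.0576, 0, 0, 0, 0],
    [0.3, 0.002, 0.0576, 0, 0, 0, 0],
    [0.3, 0.002, 0.0576, 0, 0, 0, 0],
    [0.3, 0.002, 0.0576, 0, 0, 0, 0],
    [0.3, 0.002, 0.0576, 0, 0, 0, 0],
    [0.3, 0.002, 0.0576, 0, 0, 0, 0],
    [0.3, 0.002, 0.0576, 0, 0, 0, 0],
    [0.3, 0.002, 0.0576, 0, 0, 0, 0]
  ]
}}

```text
time_s: 22.7
position: [0.4745, 0.1812, 0.1224]
tcp_rot: [[-0.924, -0.382, -0.006], [-0.382, 0.924, -0.006], [0.008, -0.004, -1.0]]
force: [1.9, -0.5, -0.2]
opening: 0.702
```

Request:
{"op": "play_rows", "data": {
  "targets": [
    [0.3, 0, 0, 0, 0, 0, 0],
    [0.3, 0, 0, 0, 0, 0, 0]
  ]
}}

```text
time_s: 22.95
position: [0.474, 0.1791, 0.122]
tcp_rot: [[-0.924, -0.383, -0.007], [-0.383, 0.924, -0.007], [0.01, -0.004, -1.0]]
force: [0.7, -0.8, 0.1]
opening: 0.698
```

```bash
python3 - <<'E'
from h import *
s=bot.read_state();print(s["position"],s["opening"],s["force"])
c=bot.get_calibration("wrist");print(proj(c,[.471,.176,.02]))
a=bot.capture("wrist");b=cv2.resize(bot.capture("top"),None,fx=1,fy=1);cv2.imwrite("pics/raw_t2.png",b)
o=np.hstack([cv2.resize(a,(400,300)),cv2.resize(b,(400,300))])
cv2.imwrite("pics/m1.png",o)
E
```

```text
[0.47399117 0.17908463 0.12197114] 0.6982103098335608 [ 0.71519358 -0.76054613  0.08065037]
(np.float64(286.4792286573956), np.float64(192.88549601663513))
```

View pics/m1.png

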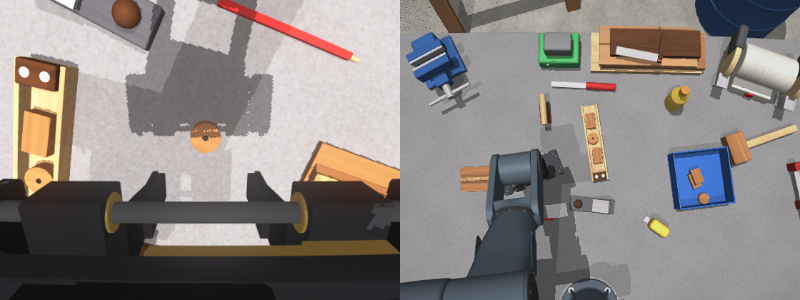

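Request:
{"op": "play_rows", "data": {
  "targets": [
    [0.3, -0.003, -0.003, -0.04, 0, 0, 0],
    [0.3, 0, 0, -0.04, 0, 0, 0],
    [0.3, 0, 0, -0.04, 0, 0, 0],
    [0.3, 0, 0, -0.02, 0, 0, 0],
    [0.3, 0, 0, -0.008, 0, 0, 0],
    [1, 0, 0, 0, 0, 0, 0],
    [1, 0, 0, 0, 0, 0, 0],
    [1, 0, 0, 0, 0, 0, 0],
    [1, 0, 0, 0, 0, 0, 0],
    [1, 0, 0, 0, 0, 0, 0],
    [1, 0, 0, 0.03, 0, 0, 0],
    [1, 0, 0, 0.05, 0, 0, 0]
  ]
}}

```text
time_s: 24.55
position: [0.4696, 0.176, 0.0533]
tcp_rot: [[-0.924, -0.382, -0.012], [-0.382, 0.924, -0.007], [0.014, -0.002, -1.0]]
force: [0.7, 0.2, 0.2]
opening: 0.452
```

Request:
{"op": "play_rows", "data": {
  "targets": [
    [1, 0, 0, 0.05, 0, 0, 0],
    [1, 0, -0.055, 0.04, 0, 0, 0],
    [1, 0, -0.055, 0, 0, 0, 0],
    [1, 0, -0.055, 0, 0, 0, 0],
    [1, 0, -0.055, 0, 0, 0, 0],
    [1, 0, -0.055, 0, 0, 0, 0],
    [1, 0, -0.055, 0, 0, 0, 0],
    [1, 0, -0.055, 0, 0, 0, 0],
    [1, 0, -0.055, 0, 0, 0, 0],
    [1, 0, -0.055, 0, 0, 0, 0],
    [1, 0, -0.03, 0, 0, 0, 0],
    [1, 0, 0, 0, 0, 0, 0]
  ]
}}

```text
time_s: 26.05
position: [0.471, -0.3467, 0.1402]
tcp_rot: [[-0.925, -0.379, -0.007], [-0.379, 0.925, -0.007], [0.009, -0.004, -1.0]]
force: [-0.3, 1.0, -0.5]
opening: 0.454
```

Request:
{"op": "play_rows", "data": {
  "targets": [
    [1, 0, 0, -0.04, 0, 0, 0],
    [1, 0, 0, -0.04, 0, 0, 0],
    [1, 0, 0, -0.02, 0, 0, 0],
    [0, 0, 0, 0, 0, 0, 0],
    [0, 0, 0, 0, 0, 0, 0],
    [0, 0, 0, 0, 0, 0, 0],
    [0, 0, 0, 0, 0, 0, 0],
    [0, 0, 0, 0.05, 0, 0, 0],
    [0, 0, 0, 0.05, 0, 0, 0],
    [0, 0, 0, 0, 0, 0, 0],
    [0, 0, 0, 0, 0, 0, 0]
  ]
}}

```text
time_s: 27.42
position: [0.4707, -0.344, 0.1405]
tcp_rot: [[-0.924, -0.382, -0.008], [-0.382, 0.924, -0.006], [0.01, -0.003, -1.0]]
force: [-0.8, 0.3, -0.2]
opening: 0.995
```

Request:
{"op": "play_rows", "data": {
  "targets": [
    [0, 0.012, 0.0461, 0, 0.001, -0.001, -0.0336],
    [0, 0.012, 0.0461, 0, 0.001, -0.001, -0.0336],
    [0, 0.012, 0.0461, 0, 0.001, -0.001, -0.0336],
    [0, 0.012, 0.0461, 0, 0.001, -0.001, -0.0336],
    [0, 0.012, 0.0461, 0, 0.001, -0.001, -0.0336],
    [0, 0.012, 0.0461, 0, 0.001, -0.001, -0.0336],
    [0, 0.012, 0.0461, 0, 0, -0.002, -0.0336],
    [0, 0, 0, 0, 0, 0, 0],
    [0, 0, 0, 0, 0, 0, 0]
  ]
}}

```text
time_s: 28.55
position: [0.5541, -0.0217, 0.1391]
tcp_rot: [[-0.988, -0.157, -0.003], [-0.157, 0.988, 0.001], [0.003, 0.001, -1.0]]
force: [0.4, -0.9, 0.2]
opening: 1.0
```

```bash
python3 - <<'E'
from h import *
s=bot.read_state();print(s["position"],s["tcp_rot"],s["opening"],s["time_s"])
c=bot.get_calibration("wrist");print(c["R"].tolist(),c["t"].tolist());save("wrist","w5")
E
```

```text
[ 0.55406727 -0.02170377  0.13914318] [[-9.87646491e-01 -1.56664012e-01 -3.28580132e-03]
 [-1.56667404e-01  9.87651094e-01  8.00218372e-04]
 [ 3.11985984e-03  1.30511083e-03 -9.99994282e-01]] 0.9998977529169134 28.55
[[-0.15757413928924782, 0.9875069585503867, 0.0006304298680099007], [0.9479779566826875, 0.15108771113883598, 0.2801968900372475], [0.27660112847016816, 0.04474941739725101, -0.9599423448164149]] [0.10847809673123053, -0.5400201049312106, 0.18934861637776343]
```

View pics/w5.png

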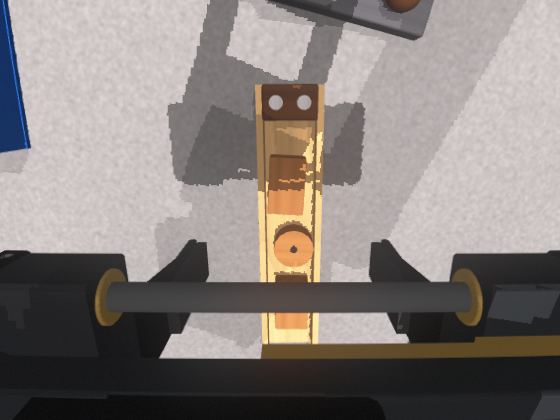

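```bash
python3 - <<'E'
from h import *
c=bot.get_calibration("wrist");s=bot.read_state()
a=(pw(c,257,86,.03)+pw(c,324,86,.03))/2;b=(pw(c,263,343,.03)+pw(c,319,343,.03))/2
d=(b-a)/np.linalg.norm(b-a);print(a,b,np.degrees(np.arctan2(d[1],d[0])),np.linalg.norm(pw(c,257,86,.03)-pw(c,324,86,.03)))
e=pw(c,290.5,86,.03);print("end",e)
for u in(.09,.095,.1):print(u,e+d*u,"lat",np.cross(d[:2],(s["position"]-e)[:2]),"along",d@(s["position"]-e))
for v in (185,249,302): print(v,d@(pw(c,290,v,.028)-e)-.14)
E
```

```text
[ 0.45841123 -0.03541521  0.03      ] [0.719072  0.0068738 0.03     ] 9.215244310378422 0.05793417575483747
end [ 0.45844268 -0.03541318  0.03      ]
0.09 [ 0.54728112 -0.02100024  0.03      ] lat -0.0024574448880476957 along 0.09667559714405786
0.095 [ 0.55221659 -0.02019952  0.03      ] lat -0.0024574448880476957 along 0.09667559714405786
0.1 [ 0.55715205 -0.0193988   0.03      ] lat -0.0024574448880476957 along 0.09667559714405786
185 -0.051829082850262484
249 0.013516283351668434
302 0.07399108417440634<stdin>:6: DeprecationWarning: Arrays of 2-dimensional vectors are deprecated. Use arrays of 3-dimensional vectors instead. (deprecated in NumPy 2.0)
```

Request:
{"op": "play_rows", "data": {
  "targets": [
    [0, 0.005, 0.0033, -0.04, 0, 0, 0.004],
    [0, 0, 0, -0.04, 0, 0, 0],
    [0, 0, 0, -0.04, 0, 0, 0],
    [0, 0, 0, -0.03, 0, 0, 0],
    [0, 0, 0, -0.013, 0, 0, 0],
    [1, 0, 0, 0, 0, 0, 0],
    [1, 0, 0, 0, 0, 0, 0],
    [1, 0, 0, 0, 0, 0, 0],
    [1, 0, 0, 0, 0, 0, 0],
    [1, 0, 0, 0, 0, 0, 0],
    [1, 0, 0, 0.005, 0, 0, 0],
    [1, 0, 0, 0.01, 0, 0, 0]
  ]
}}

```text
time_s: 30.1
position: [0.5589, -0.018, -0.008]
tcp_rot: [[-0.987, -0.16, -0.003], [-0.16, 0.987, 0.001], [0.003, 0.002, -1.0]]
force: [-0.5, 0.4, -3.8]
opening: 0.687
```

Request:
{"op": "play_rows", "data": {
  "targets": [
    [1, 0, 0, 0.025, 0, 0, 0],
    [1, 0, 0, 0.03, 0, 0, 0],
    [1, 0, 0, 0.04, 0, 0, 0],
    [1, 0, 0, 0.04, 0, 0, 0],
    [1, 0, 0, 0.03, 0, 0, 0],
    [1, 0, 0, 0.02, 0, 0, 0],
    [1, 0, 0, 0, 0, 0, 0],
    [1, 0, 0, 0, 0, 0, 0]
  ]
}}

```text
time_s: 31.1
position: [0.5589, -0.0181, 0.1764]
tcp_rot: [[-0.987, -0.16, -0.003], [-0.16, 0.987, 0.001], [0.003, 0.002, -1.0]]
force: [0.3, -0.6, -3.9]
opening: 0.69
```

```bash
python3 - <<'E'
from h import *
s=bot.read_state();print(s["position"],s["tcp_rot"],s["opening"],s["force"],s["moment"])
save("scene","s4",crop=(180,60,400,280),k=2.5)
E
```

```text
[ 0.55886808 -0.01807986  0.17639754] [[-0.98716117 -0.15970067 -0.0029206 ]
 [-0.15970489  0.98716398  0.00127248]
 [ 0.0026799   0.00172258 -0.99999493]] 0.6896579664343142 [ 0.26245837 -0.55686354 -3.90240778] [0.0687969  0.00411208 0.0292024 ]
```

View pics/s4.png

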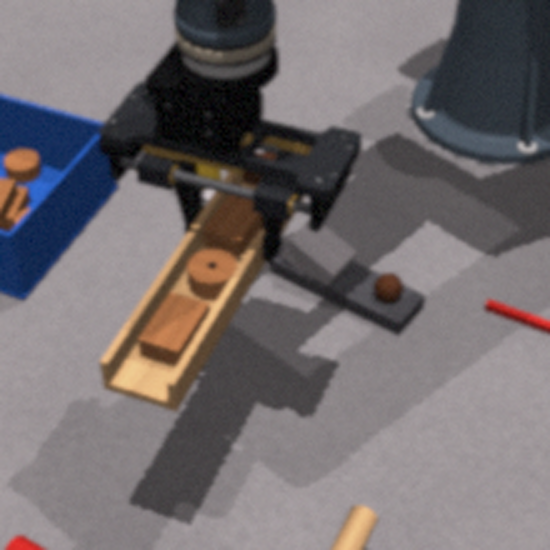

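Request:
{"op": "play_rows", "data": {
  "targets": [
    [1, -0.0077, -0.01, 0.005, 0, 0, -0.1],
    [1, -0.0077, -0.0165, 0.005, 0, 0, -0.157],
    [1, -0.0077, -0.0165, 0.005, 0, 0, -0.157],
    [1, -0.0077, -0.0165, 0.005, 0, 0, -0.157],
    [1, -0.0077, -0.0165, 0.005, 0, 0, -0.157],
    [1, -0.0077, -0.0165, 0.005, 0, 0, -0.157],
    [1, -0.0077, -0.0165, 0.005, 0, 0, -0.157],
    [1, -0.0077, -0.0165, 0, 0, 0, -0.157],
    [1, -0.0077, -0.0165, 0, 0, 0, -0.157],
    [1, -0.0077, -0.0165, 0, 0, 0, -0.157],
    [1, -0.0077, -0.0165, 0, 0, 0, -0.157],
    [1, 0, -0.005, 0, 0, 0, -0.06]
  ]
}}

```text
time_s: 32.65
position: [0.4741, -0.1988, 0.2109]
tcp_rot: [[0.003, 1.0, -0.002], [1.0, -0.003, 0.002], [0.002, -0.002, -1.0]]
force: [-0.1, 0.4, -4.2]
opening: 0.687
```

Request:
{"op": "play_rows", "data": {
  "targets": [
    [1, 0, 0, 0, 0, 0, 0],
    [1, 0, 0, 0, 0.08, 0, 0],
    [1, 0, 0, 0, 0.08, 0, 0],
    [1, 0, 0, 0, 0.08, 0, 0],
    [1, 0, 0, 0, 0.08, 0, 0],
    [1, 0, 0, 0, 0.08, 0, 0],
    [1, 0, 0, 0, 0.08, 0, 0],
    [1, 0, 0, 0, 0.08, 0, 0],
    [1, 0, 0, 0, 0.08, 0, 0],
    [1, 0, 0, 0, 0.06, 0, 0]
  ]
}}

```text
time_s: 33.9
position: [0.4755, -0.1989, 0.2112]
tcp_rot: [[-0.002, 1.0, 0.0], [0.764, 0.001, 0.645], [0.645, 0.001, -0.764]]
force: [0.7, 0.6, -3.6]
opening: 0.69
```

Request:
{"op": "play_rows", "data": {
  "targets": [
    [1, 0, 0, 0, 0, 0, 0],
    [1, 0, 0, 0, 0, 0, 0],
    [1, 0, 0, 0, 0.08, 0, 0],
    [1, 0, 0, 0, 0, 0, 0],
    [1, 0, 0, 0, 0, 0, 0],
    [1, 0, 0, 0, 0, 0, 0],
    [1, 0, 0, 0, 0, 0, 0],
    [1, 0, 0, 0, 0, 0, 0]
  ]
}}

```text
time_s: 34.9
position: [0.4754, -0.1983, 0.2126]
tcp_rot: [[-0.002, 1.0, 0.001], [0.711, 0.001, 0.703], [0.703, 0.002, -0.711]]
force: [-0.5, 0.0, -3.8]
opening: 0.689
```

```bash
python3 - <<'E'
from h import *
s=bot.read_state();print(s["position"],s["tcp_rot"],s["opening"],s["force"],s["moment"])
save("scene","s5",crop=(100,40,320,260),k=2.5)
E
```

```text
[ 0.47543781 -0.19828789  0.21260901] [[-1.56336353e-03  9.99998548e-01  6.77773673e-04]
 [ 7.11021994e-01  6.34997014e-04  7.03169482e-01]
 [ 7.03168031e-01  1.58122151e-03 -7.11021955e-01]] 0.6887839119002481 [-0.50954393  0.03002292 -3.83598516] [-0.86904323  0.07589993  0.03190514]
```

View pics/s5.png

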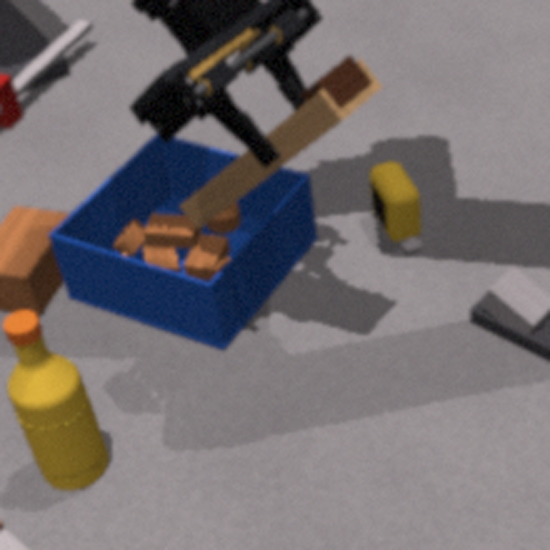

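Request:
{"op": "play_rows", "data": {
  "targets": [
    [1, 0, 0, 0, 0.1, 0, 0],
    [1, 0, 0, 0, -0.1, 0, 0],
    [1, 0, 0, 0, -0.08, 0, 0],
    [1, 0, 0, 0, -0.1, 0, 0],
    [1, 0, 0, 0, -0.1, 0, 0],
    [1, 0, 0, 0, -0.1, 0, 0],
    [1, 0, 0, 0, -0.1, 0, 0],
    [1, 0, 0, 0, -0.1, 0, 0],
    [1, 0, 0, 0, -0.1, 0, 0],
    [1, 0, 0, 0, -0.1, 0, 0],
    [1, 0, 0, 0, 0, 0, 0],
    [1, 0, 0, 0, 0, 0, 0]
  ]
}}

```text
time_s: 36.45
position: [0.4754, -0.1984, 0.2124]
tcp_rot: [[-0.001, 1.0, 0.0], [1.0, 0.001, 0.002], [0.002, 0.0, -1.0]]
force: [-0.4, 0.1, -3.6]
opening: 0.687
```

```bash
python3 - <<'E'
from h import *
s=bot.read_state();print(s["position"],s["tcp_rot"],s["opening"],s["force"],s["moment"])
a=bot.capture("wrist");b=bot.capture("scene");cv2.imwrite("pics/m2.png",np.hstack([a[60:420,120:440],cv2.resize(b[40:220,100:320],(440,360))]))
F=[]
for i in range(6):
    bot.capture("top"); s=bot.read_state(); F.append(np.r_[s["force"],s["moment"]])
print(np.mean(F,0),np.std(F,0))
E
```

```text
[ 0.47540457 -0.19844704  0.21239853] [[-9.92829457e-04  9.99999414e-01  4.32206331e-04]
 [ 9.99997610e-01  9.91985560e-04  1.94838938e-03]
 [ 1.94795950e-03  4.34139716e-04 -9.99998008e-01]] 0.6869430512137952 [-0.43520493  0.11312346 -3.62295365] [-0.20806124  0.01620569 -0.01668382]
[ 0.21197335 -0.42932375 -2.88229373 -0.16333985  0.04108838  0.02474345] [0.47277932 0.41576573 0.2300725  0.0195751  0.02916525 0.0233658 ]
```

View pics/m2.png

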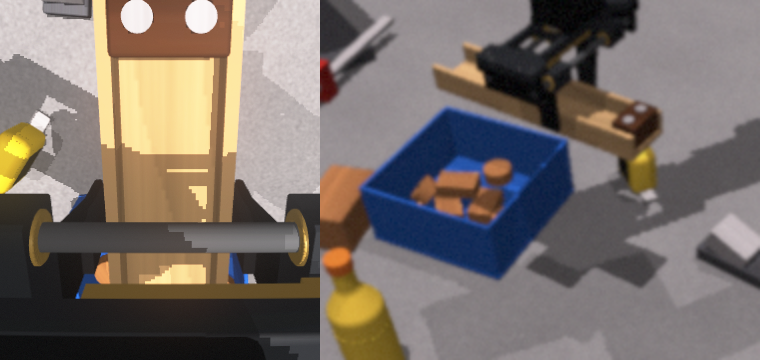

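```bash
cat >> h.py <<'E'
def blockcols(im):
    b,g,r=[im[:,:,i].astype(int) for i in range(3)]
    m=((r>55)&(r<140)&(g<80)&(r-g>25)&(b<60)).astype(np.uint8)
    n,l,st,ce=cv2.connectedComponentsWithStats(m)
    return [(st[i].tolist(),ce[i].round(1).tolist()) for i in np.argsort(-st[1:,4])[:3]+1]
E
python3 - <<'E'
from h import *
F=[]
for i in range(8):
    im=bot.capture("wrist"); s=bot.read_state(); F.append(np.r_[s["force"],s["moment"]])
print(np.mean(F,0),np.std(F,0)/3)
cv2.imwrite("pics/raw_w6.png",im)
print(blockcols(im))
c=bot.get_calibration("wrist");p=s["position"]
# predicted: tray frame origin relative TCP if grip x=-.038: underside at tcp+.024
for gx in(-.038,-.05,-.03):
    for xx in(-.14,-.11):
        print(gx,xx,[np.round(proj(c,p+np.array([yy,-(xx-gx),.024+.038])),1) for yy in(-.024,.024)])
g=cv2.cvtColor(im,6)[:,290:310].mean(1).astype(int); print(g[:130].tolist())
E
```

```text
[ 5.35460411e-02 -1.80410420e-02 -3.50298188e+00 -1.63812119e-01
  5.72865835e-02 -1.03779287e-03] [0.14140839 0.19984849 0.16660275 0.00712365 0.0099568  0.00999547]
[([225, 35, 121, 83, 1950], [259.6, 60.5]), ([219, 315, 9, 9, 50], [223.3, 318.4]), ([348, 337, 6, 7, 27], [350.5, 340.4])]
-0.038 -0.14 [array([225.4,  38.4]), array([357.6,  38.7])]
-0.038 -0.11 [array([229.1, 122.9]), array([353.2, 123.2])]
-0.05 -0.14 [array([226.9,  73.4]), array([355.8,  73.7])]
-0.05 -0.11 [array([230.5, 154. ]), array([351.6, 154.2])]
-0.03 -0.14 [array([224.4,  14.1]), array([358.8,  14.4])]
-0.03 -0.11 [array([228.1, 101.3]), array([354.4, 101.7])]
[181, 181, 181, 182, 183, 183, 181, 179, 179, 180, 183, 185, 184, 183, 182, 181, 180, 180, 181, 181, 180, 180, 181, 182, 182, 183, 185, 186, 184, 183, 182, 182, 182, 163, 106, 89, 91, 93, 97, 98, 98, 98, 97, 95, 94, 93, 92, 93, 91, 90, 90, 89, 89, 89, 89, 89, 89, 88, 89, 89, 89, 89, 89, 89, 91, 98, 101, 107, 111, 116, 120, 125, 128, 130, 131, 133, 134, 134, 135, 133, 133, 132, 128, 125, 122, 116, 111, 105, 101, 101, 100, 100, 100, 101, 101, 101, 101, 101, 102, 102, 103, 103, 103, 104, 103, 103, 102, 102, 102, 101, 101, 101, 101, 98, 94, 90, 83, 106, 132, 139, 208, 226, 226, 226, 226, 226, 226, 226, 226, 226]
```

Request:
{"op": "play_rows", "data": {
  "targets": [
    [1, 0, 0.03, 0, 0, 0, 0.08],
    [1, 0, 0.05, 0, 0, 0, 0.14],
    [1, 0, 0.052, 0, 0, 0, 0.14],
    [1, 0, 0.052, 0, 0, 0, 0.14],
    [1, 0, 0.052, 0, 0, 0, 0.14],
    [1, 0, 0.052, 0, 0, 0, 0.14],
    [1, 0, 0.052, 0, 0, 0, 0.14],
    [1, 0, 0.052, 0, 0, 0, 0.14],
    [1, 0, 0.052, 0, 0, 0, 0.14],
    [1, 0, 0.052, 0, 0, 0, 0.14],
    [1, 0, 0.052, 0, 0, 0, 0.14],
    [1, 0, 0.05, 0, 0, 0, 0.13]
  ]
}}

```text
time_s: 38.75
position: [0.4752, 0.4015, 0.2123]
tcp_rot: [[-0.999, -0.045, -0.0], [-0.045, 0.999, 0.001], [0.0, 0.001, -1.0]]
force: [-0.0, 0.3, -2.5]
opening: 0.686
```

Request:
{"op": "play_rows", "data": {
  "targets": [
    [1, 0, 0, -0.03, 0, 0, 0],
    [1, 0, 0, -0.04, 0, 0, 0],
    [1, 0, 0, -0.04, 0, 0, 0],
    [1, 0, 0, 0, 0, 0, 0],
    [1, 0, 0, 0, 0, 0, 0]
  ]
}}

```text
time_s: 39.38
position: [0.4765, 0.4002, 0.1036]
tcp_rot: [[-0.999, -0.04, 0.002], [-0.04, 0.999, 0.002], [-0.002, 0.002, -1.0]]
force: [0.6, -0.3, -3.5]
opening: 0.686
```

```bash
python3 - <<'E'
from h import *
F=[]
for i in range(8):
    im=bot.capture("wrist"); s=bot.read_state(); F.append(np.r_[s["force"],s["moment"]])
print(np.mean(F,0),np.std(F,0)/3,s["position"],s["tcp_rot"],s["opening"],s["time_s"])
cv2.imwrite("pics/raw_w7.png",im)
g=cv2.cvtColor(im,6)[:,290:310].mean(1).astype(int); print(g[20:130].tolist())
E
```

```text
[-0.56454435 -0.02657433 -2.99865666  0.02806634 -0.04929183 -0.01251727] [0.21095713 0.10259569 0.16560368 0.00981601 0.0124779  0.01057001] [0.47576431 0.3997566  0.1032405 ] [[-9.99184587e-01 -4.03670250e-02  8.14868995e-04]
 [-4.03658943e-02  9.99184040e-01  1.35942233e-03]
 [-8.69079930e-04  1.32542092e-03 -9.99998744e-01]] 0.6918962303224165 39.775
[214, 213, 212, 210, 211, 211, 212, 211, 210, 211, 211, 213, 213, 185, 96, 84, 84, 87, 93, 94, 94, 94, 85, 77, 77, 76, 75, 75, 74, 73, 72, 72, 72, 71, 71, 71, 71, 71, 71, 71, 71, 71, 71, 71, 72, 76, 80, 85, 88, 91, 93, 96, 98, 99, 100, 100, 102, 102, 102, 102, 101, 99, 96, 95, 92, 88, 85, 82, 77, 73, 73, 74, 74, 74, 74, 74, 74, 74, 75, 75, 75, 75, 75, 75, 75, 75, 74, 74, 74, 73, 73, 73, 73, 72, 70, 67, 62, 104, 137, 145, 141, 136, 136, 136, 152, 156, 156, 156, 153, 143]
```

Request:
{"op": "play_rows", "data": {
  "targets": [
    [1, 0.0015, 0, -0.03, 0, 0, 0],
    [1, 0, 0, -0.03, 0, 0, 0],
    [1, 0, 0, -0.025, 0, 0, 0],
    [1, 0, 0, -0.012, 0, 0, 0],
    [1, 0, 0, 0, 0, 0, 0],
    [1, 0, 0, 0, 0, 0, 0]
  ]
}}

```text
time_s: 40.52
position: [0.4778, 0.4001, 0.0065]
tcp_rot: [[-0.999, -0.04, 0.002], [-0.04, 0.999, 0.002], [-0.002, 0.002, -1.0]]
force: [0.4, -0.9, -3.0]
opening: 0.686
```

Request:
{"op": "play_rows", "data": {
  "targets": [
    [1, 0, 0, -0.0025, 0, 0, 0],
    [1, 0, 0, 0, 0, 0, 0]
  ]
}}

```text
time_s: 40.78
position: [0.4771, 0.3997, 0.0034]
tcp_rot: [[-0.999, -0.04, 0.0], [-0.04, 0.999, 0.001], [-0.0, 0.001, -1.0]]
force: [-0.7, 0.6, -4.3]
opening: 0.686
```

Request:
{"op": "play_rows", "data": {
  "targets": [
    [1, 0, 0, -0.0015, 0, 0, 0],
    [1, 0, 0, 0, 0, 0, 0]
  ]
}}

```text
time_s: 41.02
position: [0.4773, 0.3998, 0.0025]
tcp_rot: [[-0.999, -0.04, 0.001], [-0.04, 0.999, 0.001], [-0.001, 0.001, -1.0]]
force: [-0.9, -0.7, 3.7]
opening: 0.688
```

Request:
{"op": "play_rows", "data": {
  "targets": [
    [1, 0, 0, -0.001, 0, 0, 0],
    [1, 0, 0, 0, 0, 0, 0]
  ]
}}

```text
time_s: 41.28
position: [0.4773, 0.3998, 0.0024]
tcp_rot: [[-0.999, -0.041, 0.001], [-0.041, 0.999, 0.001], [-0.001, 0.001, -1.0]]
force: [-2.3, -1.7, 10.5]
opening: 0.686
```

Request:
{"op": "play_rows", "data": {
  "targets": [
    [1, 0, 0, 0.001, 0, 0, 0],
    [1, 0, 0, 0, 0, 0, 0],
    [1, 0, 0, 0, 0, 0, 0],
    [0.15, 0, 0, 0, 0, 0, 0],
    [0.15, 0, 0, 0, 0, 0, 0],
    [0.15, 0, 0, 0, 0, 0, 0],
    [0.15, 0, 0, 0, 0, 0, 0],
    [0.15, 0, 0, 0, 0, 0, 0],
    [0.15, 0, 0, 0, 0, 0, 0],
    [0.15, 0, 0, 0, 0, 0, 0],
    [0.15, 0, 0, 0, 0, 0, 0],
    [0.15, 0, 0, 0, 0, 0, 0]
  ]
}}

```text
time_s: 42.78
position: [0.4769, 0.3996, 0.0014]
tcp_rot: [[-0.999, -0.04, -0.0], [-0.04, 0.999, 0.001], [0.0, 0.001, -1.0]]
force: [-1.0, -0.3, -0.8]
opening: 0.85
```

```bash
python3 - <<'E'
from h import *
s=bot.read_state();print(s["position"],s["opening"],s["force"],s["time_s"])
im=bot.capture("wrist");cv2.imwrite("pics/raw_w8.png",im)
sc=bot.capture("scene");cv2.imwrite("pics/raw_s8.png",sc)
g=cv2.cvtColor(im,6)[:,290:310].mean(1).astype(int); print(g[0:160].tolist())
c=bot.get_calibration("wrist");p=s["position"]
for tilt in(-.16,-.08,0,.08,.16):   # + = block down
    print(tilt,[np.round(proj(c,[.459-.0,.4,.024]+ np.array([np.cos(tilt)*(x+.055)-np.sin(tilt)*0.038*-1*-1, 0, .038*np.cos(tilt)+np.sin(tilt)*(x+.055)])),1).tolist() for x in(-.14,-.11)])
E
```

```text
[0.47689728 0.39959737 0.00140963] 0.849762114436244 [-0.98390792 -0.25565982 -0.83737042] 42.775
[226, 226, 227, 227, 227, 227, 228, 228, 227, 227, 227, 227, 226, 226, 226, 226, 225, 225, 225, 225, 226, 226, 227, 227, 227, 227, 227, 215, 93, 105, 113, 113, 112, 110, 108, 107, 106, 106, 104, 102, 101, 101, 98, 94, 94, 94, 94, 94, 94, 101, 109, 114, 116, 111, 108, 111, 113, 114, 115, 116, 116, 116, 116, 113, 112, 110, 108, 104, 100, 95, 88, 84, 83, 83, 83, 82, 83, 83, 83, 83, 83, 84, 84, 83, 83, 82, 82, 82, 81, 81, 80, 79, 77, 75, 72, 67, 65, 64, 64, 64, 64, 64, 64, 63, 62, 61, 62, 63, 64, 64, 64, 64, 64, 155, 188, 188, 188, 188, 188, 188, 188, 188, 188, 188, 188, 188, 189, 189, 189, 189, 189, 199, 201, 201, 201, 197, 191, 189, 190, 190, 200, 201, 201, 201, 195, 190, 190, 190, 190, 190, 191, 190, 190, 198, 199, 199, 199, 195, 191, 191]
-0.16 [[301.2, 55.2], [296.6, 142.9]]
-0.08 [[301.1, 46.2], [296.8, 132.4]]
0 [[300.9, 39.6], [297.0, 123.2]]
0.08 [[300.6, 35.3], [297.0, 115.4]]
0.16 [[300.3, 33.1], [297.0, 108.9]]
```

Request:
{"op": "play_rows", "data": {
  "targets": [
    [0.15, 0, 0, 0, 0, 0, 0],
    [0.15, 0, 0, 0, 0, 0, 0],
    [0.15, 0, 0, 0, 0, 0, 0],
    [0.15, 0, 0, 0, 0, 0, 0],
    [0.15, 0, 0, 0, 0, 0, 0],
    [0.15, 0, 0, 0, 0, 0, 0],
    [0.15, 0, 0, 0, 0, 0, 0],
    [0.15, 0, 0, 0, 0, 0, 0],
    [0.15, 0, 0, 0, 0, 0, 0],
    [0.15, 0, 0, 0, 0, 0, 0],
    [0.15, 0, 0, 0, 0, 0, 0],
    [0.15, 0, 0, 0, 0, 0, 0]
  ]
}}

```text
time_s: 44.38
position: [0.4769, 0.3996, 0.0014]
tcp_rot: [[-0.999, -0.04, -0.0], [-0.04, 0.999, 0.001], [0.0, 0.001, -1.0]]
force: [-0.3, -0.4, -0.1]
opening: 0.849
```

```bash
python3 - <<'E'
from h import *
im=bot.capture("wrist");cv2.imwrite("pics/raw_w9.png",im)
g=cv2.cvtColor(im,6)[:,290:310].mean(1).astype(int); print(g[20:40].tolist(),g[105:125].tolist())
sc=bot.capture("scene");cv2.imwrite("pics/raw_s9.png",sc)
c=bot.get_calibration("scene")
for x in(-.14,0,.14):print(x,proj(c,[.459+x+.055,.4,.054]))
o=cv2.resize(sc[180:330,370:530],None,fx=3.7,fy=3.7,interpolation=cv2.INTER_CUBIC);cv2.imwrite("pics/s9.png",o)
E
```

```text
[225, 226, 227, 227, 227, 227, 227, 215, 93, 105, 113, 113, 112, 110, 108, 107, 106, 105, 104, 102] [62, 62, 63, 64, 64, 64, 64, 64, 155, 188, 188, 188, 188, 188, 188, 188, 188, 188, 188, 188]
-0.14 (np.float64(479.7527930031734), np.float64(226.5274483820845))
0 (np.float64(459.8698723034961), np.float64(271.5938840981035))
0.14 (np.float64(436.3395079092987), np.float64(324.5766649185174))
```

View pics/s9.png

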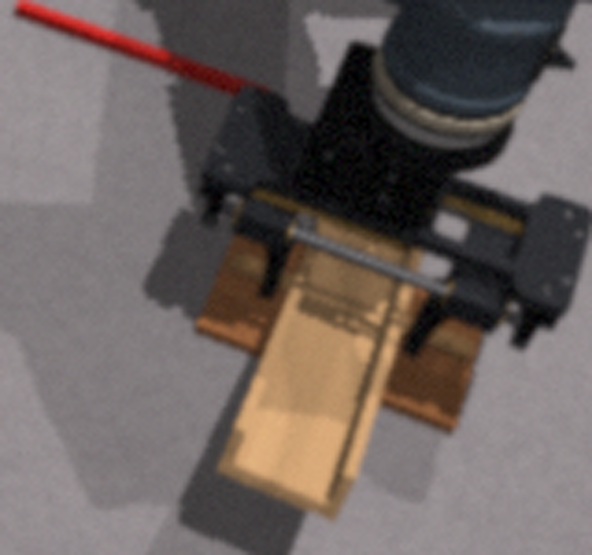

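```bash
cat >> h.py <<'E'
def traypt(x,y,z,tilt,rx=.0,c=.055,yaw=.04,R=(.459,.40,.024)):
    # tilt>0: block down, about ridge; ridge at tray x=-c
    X=x+c; e=.006*np.sign(-tilt); a,b=X-e,z
    X2=e+a*np.cos(tilt)-b*np.sin(tilt); Z=a*np.sin(tilt)+b*np.cos(tilt)
    return np.array([R[0]+X2*np.cos(yaw)-y*np.sin(yaw),R[1]+X2*np.sin(yaw)+y*np.cos(yaw),R[2]+Z])
E
python3 - <<'E'
from h import *
cs=bot.get_calibration("scene");cw=bot.get_calibration("wrist")
for t in(-.12,0,.1,.2,.28):
    print(t,[[round(float((q-o)*3.7)) for q,o in zip(proj(cs,traypt(.14,y,z,t)),(370,180))] for y,z in((-.03,0),(.03,0),(-.03,.03),(.03,.03))],[np.round(proj(cw,traypt(x,-.003,.038,t)),1).tolist() for x in(-.14,-.11)])
E
```

```text
-0.12 [[183, 563], [293, 614], [192, 541], [306, 593]] [[283.0, 49.9], [283.4, 137.6]]
0 [[191, 544], [304, 596], [203, 516], [319, 568]] [[283.5, 39.4], [283.7, 123.1]]
0.1 [[200, 524], [314, 576], [214, 490], [332, 543]] [[283.7, 34.0], [283.8, 113.4]]
0.2 [[210, 500], [326, 552], [226, 461], [346, 514]] [[284.0, 31.4], [284.0, 105.7]]
0.28 [[219, 479], [337, 531], [237, 436], [358, 488]] [[284.2, 31.2], [284.1, 100.8]]
```

Request:
{"op": "play_rows", "data": {
  "targets": [
    [0.15, 0.002, 0, 0.003, 0, -0.06, 0],
    [0.15, 0.002, 0, 0.002, 0, -0.06, 0],
    [0.15, 0.002, 0, 0.001, 0, -0.06, 0],
    [0.15, 0.002, 0, 0.001, 0, -0.06, 0],
    [0.15, 0.001, 0, 0, 0, -0.07, 0],
    [0.15, 0, 0, 0, 0, 0, 0],
    [1, 0, 0, 0, 0, 0, 0],
    [1, 0, 0, 0, 0, 0, 0],
    [1, 0, 0, 0, 0, 0, 0],
    [1, 0, 0, 0, 0, 0, 0],
    [1, 0, 0, 0, 0, 0, 0],
    [1, 0, 0, 0, 0, 0, 0]
  ]
}}

```text
time_s: 45.98
position: [0.4862, 0.3997, 0.0085]
tcp_rot: [[-0.952, -0.039, 0.305], [-0.04, 0.999, 0.001], [-0.305, -0.011, -0.952]]
force: [1.1, 1.4, 0.0]
opening: 0.688
```

Request:
{"op": "play_rows", "data": {
  "targets": [
    [1, 0, 0, 0.01, 0, 0, 0],
    [1, 0, 0, 0.02, 0, 0.05, 0],
    [1, 0, 0, 0.02, 0, 0.06, 0],
    [1, 0, 0, 0, 0, 0.07, 0],
    [1, 0, 0, 0, 0, 0.07, 0],
    [1, 0, 0, 0, 0, 0.06, 0],
    [1, 0, 0, 0, 0, 0, 0],
    [1, 0, 0, 0, 0, 0, 0],
    [1, 0, 0, 0, 0, 0, 0]
  ]
}}

```text
time_s: 47.1
position: [0.4846, 0.3994, 0.0582]
tcp_rot: [[-0.999, -0.041, -0.001], [-0.041, 0.999, 0.0], [0.001, 0.0, -1.0]]
force: [-0.4, -0.4, -2.7]
opening: 0.683
```

```bash
python3 - <<'E'
from h import *
s=bot.read_state();print(s["position"],s["tcp_rot"],s["opening"],s["force"],s["time_s"])
im=bot.capture("wrist");cv2.imwrite("pics/raw_w10.png",im)
g=cv2.cvtColor(im,6)[:,290:310].mean(1).astype(int); print(g[10:60].tolist(),g[95:135].tolist())
sc=bot.capture("scene");cv2.imwrite("pics/raw_s10.png",sc)
E
```

```text
[0.48463882 0.39944899 0.05819846] [[-9.99152673e-01 -4.11353565e-02 -1.34868627e-03]
 [-4.11353966e-02  9.99153581e-01  1.98979989e-06]
 [ 1.34746287e-03  5.74668585e-05 -9.99999091e-01]] 0.6829211299401257 [-0.38426233 -0.43347288 -2.69975015] 47.1
[215, 215, 217, 217, 218, 219, 220, 220, 220, 220, 220, 104, 90, 94, 89, 94, 95, 95, 95, 95, 95, 94, 94, 93, 93, 92, 88, 81, 81, 80, 80, 80, 81, 81, 80, 81, 82, 82, 82, 76, 74, 74, 75, 78, 82, 87, 90, 93, 96, 97] [78, 78, 77, 77, 77, 77, 77, 77, 75, 73, 70, 66, 72, 119, 141, 142, 142, 142, 142, 142, 142, 141, 142, 141, 142, 142, 142, 142, 142, 142, 142, 142, 169, 179, 179, 179, 191, 193, 193, 193]
```

```bash
python3 - <<'E'
from h import *
A=cv2.imread("pics/raw_w7.png");B=cv2.imread("pics/raw_w10.png")
def steel(im):
    h=cv2.cvtColor(im,cv2.COLOR_BGR2HSV); sub=h[20:140,220:360]
    m=((sub[:,:,1]<70)&(sub[:,:,2]>100)).astype(np.uint8)
    n,l,st,ce=cv2.connectedComponentsWithStats(m)
    return [(st[i].tolist(),ce[i].round(2).tolist()) for i in range(1,n) if st[i,4]>150]
for im in(A,B):
    print(steel(im))
    h=cv2.cvtColor(im,cv2.COLOR_BGR2HSV)[:,:,1]
    for v in(40,60,80,100,120,150):
        r=np.where(h[v,180:400]>75)[0]+180
        print(v,r.min() if len(r) else None,r.max() if len(r) else None,len(r))
E
```

```text
[([0, 0, 140, 119, 2924], [80.72, 23.06]), ([21, 39, 32, 35, 878], [36.42, 55.73]), ([85, 39, 33, 35, 898], [100.77, 55.95])]
40 224 354 131
60 225 353 103
80 226 352 63
100 215 351 137
120 216 350 135
150 204 378 175
[([0, 0, 140, 112, 1005], [99.12, 43.41]), ([18, 27, 34, 36, 958], [34.89, 44.49]), ([85, 27, 34, 36, 971], [101.34, 44.57])]
40 222 354 133
60 223 354 65
80 224 353 94
100 213 352 140
120 214 398 175
150 190 396 207
```

Request:
{"op": "play_rows", "data": {
  "targets": [
    [1, 0.005, 0, -0.025, 0, 0, 0],
    [1, 0, 0, -0.02, 0, 0, 0],
    [1, 0, 0, -0.008, 0, 0, 0],
    [1, 0, 0, 0, 0, 0, 0],
    [1, 0, 0, 0, 0, 0, 0],
    [1, 0, 0, 0, 0, 0, 0]
  ]
}}

```text
time_s: 47.95
position: [0.4915, 0.3999, 0.0062]
tcp_rot: [[-0.999, -0.04, 0.001], [-0.04, 0.999, 0.001], [-0.001, 0.001, -1.0]]
force: [-0.0, -0.4, -3.1]
opening: 0.69
```

Request:
{"op": "play_rows", "data": {
  "targets": [
    [1, 0, 0, -0.0015, 0, 0, 0],
    [1, 0, 0, 0, 0, 0, 0]
  ]
}}

```text
time_s: 48.2
position: [0.4909, 0.3996, 0.0041]
tcp_rot: [[-0.999, -0.04, -0.0], [-0.04, 0.999, 0.001], [0.0, 0.001, -1.0]]
force: [-1.1, -0.1, -2.7]
opening: 0.691
```

Request:
{"op": "play_rows", "data": {
  "targets": [
    [1, 0, 0, -0.0015, 0, 0, 0],
    [1, 0, 0, 0, 0, 0, 0]
  ]
}}

```text
time_s: 48.45
position: [0.4908, 0.3995, 0.0022]
tcp_rot: [[-0.999, -0.04, -0.001], [-0.04, 0.999, 0.001], [0.001, 0.001, -1.0]]
force: [0.1, -0.3, -3.7]
opening: 0.689
```

Request:
{"op": "play_rows", "data": {
  "targets": [
    [1, 0, 0, -0.001, 0, 0, 0],
    [1, 0, 0, 0, 0, 0, 0]
  ]
}}

```text
time_s: 48.7
position: [0.4909, 0.3995, 0.0013]
tcp_rot: [[-0.999, -0.04, -0.001], [-0.04, 0.999, 0.001], [0.001, 0.001, -1.0]]
force: [-0.3, 0.1, -3.8]
opening: 0.684
```

Request:
{"op": "play_rows", "data": {
  "targets": [
    [1, 0, 0, -0.001, 0, 0, 0],
    [1, 0, 0, 0, 0, 0, 0]
  ]
}}

```text
time_s: 48.95
position: [0.4909, 0.3995, 0.0003]
tcp_rot: [[-0.999, -0.04, -0.001], [-0.04, 0.999, 0.001], [0.0, 0.001, -1.0]]
force: [0.3, -0.4, -3.3]
opening: 0.685
```

Request:
{"op": "play_rows", "data": {
  "targets": [
    [1, 0, 0, -0.001, 0, 0, 0],
    [1, 0, 0, 0, 0, 0, 0]
  ]
}}

```text
time_s: 49.2
position: [0.491, 0.3996, -0.0]
tcp_rot: [[-0.999, -0.04, -0.0], [-0.04, 0.999, 0.001], [0.0, 0.001, -1.0]]
force: [-0.4, 0.2, 1.4]
opening: 0.69
```

Request:
{"op": "play_rows", "data": {
  "targets": [
    [1, 0, 0, -0.0005, 0, 0, 0],
    [1, 0, 0, 0, 0, 0, 0]
  ]
}}

```text
time_s: 49.45
position: [0.4911, 0.3996, -0.0003]
tcp_rot: [[-0.999, -0.041, 0.0], [-0.041, 0.999, 0.001], [-0.0, 0.001, -1.0]]
force: [-1.9, -1.9, 4.8]
opening: 0.687
```

Request:
{"op": "play_rows", "data": {
  "targets": [
    [1, 0, 0, 0.0005, 0, 0.006, 0],
    [1, 0, 0, 0, 0, 0, 0],
    [1, 0, 0, 0, 0, 0, 0],
    [0.15, 0, 0, 0, 0, 0, 0],
    [0.15, 0, 0, 0, 0, 0, 0],
    [0.15, 0, 0, 0, 0, 0, 0],
    [0.15, 0, 0, 0, 0, 0, 0],
    [0.15, 0, 0, 0, 0, 0, 0],
    [0.15, 0, 0, 0, 0, 0, 0],
    [0.15, 0, 0, 0, 0, 0, 0],
    [0.15, 0, 0, 0, 0, 0, 0],
    [0.15, 0, 0, 0, 0, 0, 0]
  ]
}}

```text
time_s: 50.95
position: [0.4909, 0.3996, -0.0006]
tcp_rot: [[-0.999, -0.04, -0.006], [-0.04, 0.999, 0.001], [0.006, 0.001, -1.0]]
force: [0.2, 0.6, -0.1]
opening: 0.848
```

```bash
cat >> h.py <<'E'
def steel(im):
    h=cv2.cvtColor(im,cv2.COLOR_BGR2HSV); sub=h[20:200,220:360]
    m=((sub[:,:,1]<70)&(sub[:,:,2]>100)).astype(np.uint8)
    n,l,st,ce=cv2.connectedComponentsWithStats(m)
    return [(st[i].tolist(),(ce[i]+[220,20]).round(2).tolist()) for i in range(1,n) if 300<st[i,4]<1500]
E
python3 - <<'E'
from h import *
import time
s=bot.read_state();print(s["position"],s["force"],s["time_s"])
for i in range(3): 
    im=bot.capture("wrist");print(steel(im))
cv2.imwrite("pics/raw_w11.png",im)
g=cv2.cvtColor(im,6)[:,290:310].mean(1).astype(int); print(g[10:30].tolist(),g[95:125].tolist())
E
```

```text
[ 0.49092457  0.39960328 -0.00056464] [ 0.21920633  0.62968755 -0.05335734] 50.95
[([0, 0, 8, 70, 307], [221.83, 57.69]), ([111, 0, 29, 113, 634], [355.87, 83.38]), ([20, 25, 34, 36, 962], [256.64, 62.68]), ([86, 25, 34, 37, 958], [322.78, 62.87])]
[([0, 0, 7, 70, 345], [222.05, 56.82]), ([130, 0, 10, 113, 662], [356.18, 84.56]), ([21, 24, 33, 35, 934], [256.88, 61.0]), ([86, 24, 34, 36, 952], [322.52, 61.18])]
[([0, 0, 6, 70, 347], [222.06, 56.84]), ([130, 0, 10, 113, 668], [356.18, 84.28]), ([21, 23, 33, 36, 938], [256.92, 60.76]), ([86, 24, 34, 35, 950], [322.45, 60.96])]
[227, 228, 228, 229, 229, 228, 227, 227, 174, 105, 101, 97, 109, 113, 112, 113, 112, 104, 103, 103] [82, 81, 81, 81, 80, 77, 75, 71, 67, 63, 70, 122, 148, 149, 148, 148, 149, 148, 148, 149, 148, 148, 148, 148, 149, 149, 149, 177, 187, 188]
```

Request:
{"op": "play_rows", "data": {
  "targets": [
    [0.15, 0, 0, 0, 0, 0, 0],
    [0.15, 0, 0, 0, 0, 0, 0],
    [0.15, 0, 0, 0, 0, 0, 0],
    [0.15, 0, 0, 0, 0, 0, 0],
    [0.15, 0, 0, 0, 0, 0, 0],
    [0.15, 0, 0, 0, 0, 0, 0],
    [0.15, 0, 0, 0, 0, 0, 0],
    [0.15, 0, 0, 0, 0, 0, 0],
    [0.15, 0, 0, 0, 0, 0, 0],
    [0.15, 0, 0, 0, 0, 0, 0],
    [0.15, 0, 0, 0, 0, 0, 0],
    [0.15, 0, 0, 0, 0, 0, 0]
  ]
}}

```text
time_s: 52.6
position: [0.4909, 0.3996, -0.0006]
tcp_rot: [[-0.999, -0.04, -0.006], [-0.04, 0.999, 0.001], [0.006, 0.001, -1.0]]
force: [-0.4, -0.4, 0.6]
opening: 0.851
```

```bash
python3 - <<'E'
from h import *
s=bot.read_state();print(s["position"],s["force"],s["time_s"])
for i in range(3): 
    im=bot.capture("wrist");print(steel(im)[-2:])
cv2.imwrite("pics/raw_w12.png",im)
cw=bot.get_calibration("wrist")
for c in(.060,.064):
  for t in(-.1,-.04,0,.02,.04,.1,.3):
    q=[proj(cw,traypt(-.125,y,.038,t,c=c,R=(.4595,.3985,.024))) for y in(-.012,.012)]
    print(c,t,np.round(q,1).tolist(),round(float(q[1][0]-q[0][0]),2))
E
```

```text
[ 0.490891    0.39957577 -0.00061117] [-0.39140233 -0.41651807  0.57663049] 52.6
[([20, 25, 34, 36, 946], [256.74, 62.25]), ([86, 25, 34, 36, 960], [322.72, 62.45])]
[([20, 26, 34, 36, 967], [256.54, 63.66]), ([87, 26, 34, 37, 974], [323.11, 63.8])]
[([20, 26, 34, 36, 966], [256.54, 63.69]), ([86, 26, 35, 37, 977], [323.1, 63.99])]
0.06 -0.1 [[254.8, 66.3], [323.3, 66.4]] 68.47
0.06 -0.04 [[255.8, 60.1], [322.3, 60.2]] 66.59
0.06 0 [[256.4, 56.6], [321.7, 56.7]] 65.33
0.06 0.02 [[256.6, 55.0], [321.4, 55.1]] 64.82
0.06 0.04 [[256.9, 53.4], [321.2, 53.5]] 64.31
0.06 0.1 [[257.6, 49.2], [320.4, 49.3]] 62.76
0.06 0.3 [[260.2, 41.5], [317.8, 41.6]] 57.63
0.064 -0.1 [[255.2, 78.4], [322.9, 78.5]] 67.67
0.064 -0.04 [[256.0, 71.9], [322.0, 72.0]] 65.95
0.064 0 [[256.6, 68.2], [321.4, 68.3]] 64.8
0.064 0.02 [[256.8, 66.4], [321.2, 66.5]] 64.34
0.064 0.04 [[257.1, 64.7], [321.0, 64.8]] 63.88
0.064 0.1 [[257.8, 60.2], [320.2, 60.3]] 62.47
0.064 0.3 [[260.1, 50.9], [317.8, 51.0]] 57.72
```

Request:
{"op": "play_rows", "data": {
  "targets": [
    [0, 0, 0, 0, 0, 0, 0],
    [0, 0, 0, 0.01, 0, 0, 0],
    [0, 0, 0, 0.03, 0, 0, 0],
    [0, 0, 0, 0.06, 0, -0.006, 0],
    [0, 0, 0, 0.06, 0, 0, 0],
    [0, 0.0304, -0.0332, 0, 0, 0, 0.0127],
    [0, 0.0304, -0.0332, 0, 0, 0, 0.0127],
    [0, 0.0304, -0.0332, 0, 0, 0, 0.0127],
    [0, 0.0304, -0.0332, 0, 0, 0, 0.0127],
    [0, 0.0304, -0.0332, 0, 0, 0, 0.0127],
    [0, 0.0304, -0.0332, 0, 0, 0, 0.0127],
    [0, 0.0304, -0.0332, 0, 0, 0, 0.0127]
  ]
}}

```text
time_s: 54.25
position: [0.7046, 0.1661, 0.1603]
tcp_rot: [[-0.992, -0.129, 0.0], [-0.129, 0.992, 0.001], [-0.0, 0.001, -1.0]]
force: [0.4, 0.4, -0.2]
opening: 0.997
```

Request:
{"op": "play_rows", "data": {
  "targets": [
    [0, 0, 0, 0, 0, 0, 0],
    [0, 0, 0, 0, 0, 0, 0],
    [0, 0, 0, 0, 0, 0, 0]
  ]
}}

```text
time_s: 54.62
position: [0.7027, 0.1684, 0.1597]
tcp_rot: [[-0.991, -0.13, -0.001], [-0.13, 0.991, 0.001], [0.001, 0.001, -1.0]]
force: [-0.3, -0.3, 0.0]
opening: 1.003
```

```bash
python3 - <<'E'
from h import *
s=bot.read_state();print(s["position"],s["tcp_rot"],s["force"],s["time_s"])
im=bot.capture("wrist");c=bot.get_calibration("wrist");sc=bot.capture("scene")
cv2.imwrite("pics/raw_w13.png",im);cv2.imwrite("pics/raw_s13.png",sc)
o=np.zeros((420,800,3),np.uint8);o[:,:440]=im[:,60:500]
o[:,440:]=cv2.resize(sc[190:330,390:510],(360,420),interpolation=cv2.INTER_CUBIC);cv2.imwrite("pics/m3.png",o)
for x in(.65,.704,.758):print(proj(c,[x,.167+(x-.704)*.13,.078]))
E
```

```text
[0.70267495 0.16842952 0.15965348] [[-9.91471746e-01 -1.30317166e-01 -1.10163928e-03]
 [-1.30318214e-01  9.91471774e-01  9.40002871e-04]
 [ 9.69745742e-04  1.07554995e-03 -9.99998951e-01]] [-0.29509309 -0.30002429  0.00463062] 54.625
(np.float64(286.31203748981756), np.float64(139.4125572047467))
(np.float64(286.2586099380982), np.float64(203.34670774752118))
(np.float64(286.2147810687433), np.float64(260.79138402699243))
```

View pics/m3.png

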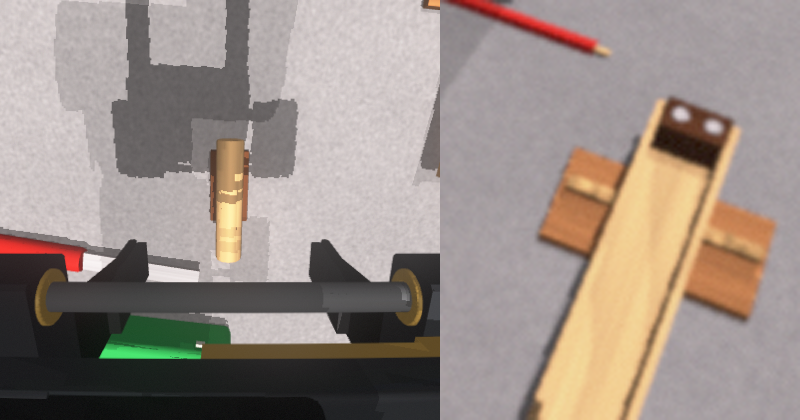

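Request:
{"op": "play_rows", "data": {
  "targets": [
    [0.4, 0.001, 0.002, -0.03, 0, 0, 0],
    [0.4, 0, 0, -0.04, 0, 0, 0],
    [0.4, 0, 0, -0.04, 0, 0, 0],
    [0.4, 0, 0, -0.022, 0, 0, 0],
    [0.4, 0, 0, -0.01, 0, 0, 0],
    [1, 0, 0, 0, 0, 0, 0],
    [1, 0, 0, 0, 0, 0, 0],
    [1, 0, 0, 0, 0, 0, 0],
    [1, 0, 0, 0, 0, 0, 0],
    [1, 0, 0, 0, 0, 0, 0],
    [1, 0, 0, 0, 0, 0, 0],
    [1, 0, 0, 0, 0, 0, 0]
  ]
}}

```text
time_s: 56.22
position: [0.7054, 0.1693, 0.0186]
tcp_rot: [[-0.992, -0.129, 0.001], [-0.129, 0.992, 0.001], [-0.001, 0.001, -1.0]]
force: [-1.1, 0.4, 6.9]
opening: 0.267
```

Request:
{"op": "play_rows", "data": {
  "targets": [
    [1, 0, 0, 0.01, 0, 0, 0],
    [1, 0, 0, 0.03, 0, 0, 0],
    [1, 0, 0, 0.04, 0, 0, 0],
    [1, 0, 0, 0.05, 0, 0, 0],
    [1, 0, 0, 0.03, 0, 0, 0],
    [1, 0, 0, 0, 0, 0, 0],
    [1, 0, 0, 0, 0, 0, 0]
  ]
}}

```text
time_s: 57.1
position: [0.7033, 0.169, 0.1754]
tcp_rot: [[-0.992, -0.129, -0.004], [-0.129, 0.992, 0.0], [0.004, 0.001, -1.0]]
force: [-1.1, -0.2, -2.1]
opening: 0.261
```

```bash
python3 - <<'E'
from h import *
s=bot.read_state();print(s["position"],s["tcp_rot"],s["force"],s["opening"],s["time_s"])
im=bot.capture("wrist");sc=bot.capture("scene");cv2.imwrite("pics/raw_w14.png",im);cv2.imwrite("pics/raw_s14.png",sc)
c=bot.get_calibration("scene")
# steel dots in the scene view
h=cv2.cvtColor(sc,cv2.COLOR_BGR2HSV)
for t in(-.05,0,.05,.3):
    print(t,[np.round(proj(c,traypt(-.125,y,.038,t,c=.062,R=(.4595,.3988,.024))),1).tolist() for y in(-.012,.012)],[np.round(proj(c,traypt(.14,y,.03,t,c=.062,R=(.4595,.3988,.024))),1).tolist() for y in(-.03,.03)])
u,v=474,226
sub=sc[215:240,455:490]; g=cv2.resize(cv2.cvtColor(sub,6),None,fx=4,fy=4,interpolation=cv2.INTER_CUBIC)
m=(g>150).astype(np.uint8);n,l,st,ce=cv2.connectedComponentsWithStats(m);print([(st[i,4]/16,(ce[i]/4+[455,215]).round(1).tolist()) for i in range(1,n) if st[i,4]>40])
E
```

```text
[0.70325401 0.16904011 0.17542208] [[-9.91642808e-01 -1.28949467e-01 -4.07134129e-03]
 [-1.28951931e-01  9.91650785e-01  3.47637824e-04]
 [ 3.99252107e-03  8.69739871e-04 -9.99991652e-01]] [-1.11899501 -0.17937873 -2.06443357] 0.26102827276458385 57.1
-0.05 [[470.8, 227.9], [481.9, 232.0]] [[421.7, 325.4], [452.8, 339.5]]
0 [[470.6, 228.3], [481.7, 232.4]] [[423.0, 322.3], [454.4, 336.5]]
0.05 [[470.5, 228.5], [481.5, 232.7]] [[424.4, 318.9], [456.1, 333.1]]
0.3 [[469.3, 230.9], [480.2, 235.0]] [[433.1, 298.2], [466.0, 312.4]]
[(np.float64(489.1875), [471.8, 223.4]), (np.float64(15.9375), [470.1, 228.2]), (np.float64(16.8125), [481.1, 232.2])]
```

```bash
python3 - <<'E'
from h import *
c=bot.get_calibration("wrist");s=bot.read_state();p=s["position"];R=s["tcp_rot"]
im=cv2.imread("pics/raw_w14.png")
for z in(.04,.048,.056,.06):
    print(z,[np.round(proj(c,p+R@np.array([x,0,-z])),1).tolist() for x in(.055,.0)], np.round(proj(c,p+R@np.array([.038,0,.066-z-.01])),1))
h=cv2.cvtColor(im,cv2.COLOR_BGR2HSV)
for v in range(60,300,10):
    r=np.where(h[v,180:400,1]>75)[0]+180
    print(v,(r.min(),r.max(),len(r)) if len(r) else None,im[v,289].tolist())
E
```

```text
0.04 [[288.1, 160.5], [288.0, 267.7]] [288.2 173.4]
0.048 [[288.1, 163.4], [288.0, 275.3]] [288.2 175.9]
0.056 [[288.1, 166.5], [288.0, 283.6]] [288.2 178.5]
0.06 [[288.0, 168.2], [288.0, 288.1]] [288.2 180. ]
60 None [114, 113, 118]
70 None [116, 116, 120]
80 None [115, 115, 120]
90 None [113, 113, 118]
100 None [118, 119, 124]
110 None [114, 114, 118]
120 None [136, 138, 144]
130 None [141, 142, 148]
140 None [141, 141, 147]
150 None [136, 135, 142]
160 (np.int64(279), np.int64(297), 19) [83, 106, 130]
170 (np.int64(263), np.int64(316), 54) [102, 144, 181]
180 (np.int64(258), np.int64(320), 63) [104, 146, 183]
190 (np.int64(258), np.int64(320), 63) [104, 145, 183]
200 (np.int64(258), np.int64(319), 62) [103, 145, 183]
210 (np.int64(258), np.int64(319), 62) [102, 144, 182]
220 (np.int64(258), np.int64(319), 62) [103, 144, 183]
230 (np.int64(259), np.int64(318), 60) [100, 143, 181]
240 (np.int64(259), np.int64(318), 60) [100, 142, 181]
250 (np.int64(264), np.int64(314), 51) [99, 142, 180]
260 (np.int64(264), np.int64(313), 50) [98, 141, 178]
270 (np.int64(227), np.int64(350), 61) [96, 139, 177]
280 (np.int64(224), np.int64(353), 72) [95, 138, 176]
290 (np.int64(223), np.int64(354), 13) [70, 72, 76]
```

Request:
{"op": "play_rows", "data": {
  "targets": [
    [1, -0.015, 0.014, 0, 0, -0.004, -0.008],
    [1, -0.0305, 0.0287, 0, 0, 0, -0.012],
    [1, -0.0305, 0.0287, 0, 0, 0, -0.012],
    [1, -0.0305, 0.0287, 0, 0, 0, -0.012],
    [1, -0.0305, 0.0287, 0, 0, 0, -0.012],
    [1, -0.0305, 0.0287, 0, 0, 0, -0.012],
    [1, -0.0305, 0.0287, 0, 0, 0, -0.012],
    [1, -0.0305, 0.0287, 0, 0, 0, -0.009],
    [1, -0.0155, 0.0145, 0, 0, 0, 0],
    [1, 0, 0, -0.03, 0, 0, 0],
    [1, 0, 0, -0.04, 0, 0, 0],
    [1, 0, 0, 0, 0, 0, 0]
  ]
}}

```text
time_s: 58.7
position: [0.4578, 0.3969, 0.1043]
tcp_rot: [[-0.999, -0.04, -0.003], [-0.04, 0.999, -0.004], [0.004, -0.004, -1.0]]
force: [-0.2, 0.5, -1.1]
opening: 0.269
```

Request:
{"op": "play_rows", "data": {
  "targets": [
    [1, 0, 0, 0, 0, 0, 0],
    [1, 0, 0, 0, 0, 0, 0],
    [1, 0, 0, 0, 0, 0, 0],
    [1, 0, 0, 0, 0, 0, 0]
  ]
}}

```text
time_s: 59.2
position: [0.4611, 0.3988, 0.1082]
tcp_rot: [[-0.999, -0.04, 0.005], [-0.04, 0.999, 0.001], [-0.005, 0.001, -1.0]]
force: [-0.2, -0.1, -1.0]
opening: 0.267
```

```bash
python3 - <<'E'
from h import *
s=bot.read_state();print(s["position"],s["tcp_rot"],s["force"],s["opening"],s["time_s"])
c=bot.get_calibration("wrist");im=bot.capture("wrist");cv2.imwrite("pics/raw_w15.png",im)
h=cv2.cvtColor(im,cv2.COLOR_BGR2HSV);m=((h[:,:,1]<70)&(h[:,:,2]>100)).astype(np.uint8);m[180:]=0
n,l,st,ce=cv2.connectedComponentsWithStats(m);print([(st[i].tolist(),ce[i].round(1).tolist()) for i in range(1,n) if 60<st[i,4]<1500])
for cc in(.06,.062,.064):
 for t in(-.03,0,.03):print(cc,t,[np.round(proj(c,traypt(-.125,y,.038,t,c=cc,R=(.4595,.3985,.024))),1).tolist() for y in(-.012,.012)])
print([(y,np.round(proj(c,traypt(-.11,y,.03,0,c=.062,R=(.4595,.3985,.024))),1).tolist()) for y in(-.03,-.024,.024,.03)])
for v in (110,125,140,150,155,160,165,170,175,180): print(v,cv2.cvtColor(im,6)[v,225:355:2].tolist())
E
```

```text
[0.46111928 0.39875922 0.10821075] [[-9.99179005e-01 -4.02267397e-02  4.80887244e-03]
 [-4.02223068e-02  9.99190240e-01  1.01503681e-03]
 [-4.84581003e-03  8.20779532e-04 -9.99987922e-01]] [-0.20403917 -0.12217497 -1.00195804] 0.26650896052818507 59.2
[([0, 0, 96, 4, 185], [35.2, 0.7]), ([263, 119, 18, 19, 256], [271.2, 128.2]), ([297, 120, 18, 18, 254], [305.6, 128.4])]
0.06 -0.03 [[270.9, 126.6], [305.3, 126.7]]
0.06 0 [[271.1, 124.8], [305.2, 124.8]]
0.06 0.03 [[271.2, 123.0], [305.1, 123.0]]
0.062 -0.03 [[271.0, 129.6], [305.3, 129.6]]
0.062 0 [[271.1, 127.7], [305.1, 127.7]]
0.062 0.03 [[271.2, 125.9], [305.0, 125.9]]
0.064 -0.03 [[271.0, 132.5], [305.2, 132.5]]
0.064 0 [[271.1, 130.5], [305.1, 130.6]]
0.064 0.03 [[271.2, 128.8], [305.0, 128.8]]
[(-0.03, [247.6, 147.6]), (-0.024, [255.7, 147.6]), (0.024, [320.5, 147.7]), (0.03, [328.6, 147.7])]
110 [136, 135, 136, 139, 137, 135, 135, 134, 133, 133, 137, 188, 188, 188, 186, 73, 79, 79, 80, 79, 80, 79, 80, 80, 80, 80, 82, 81, 82, 81, 99, 97, 83, 83, 82, 84, 80, 83, 85, 79, 85, 86, 87, 87, 88, 88, 85, 89, 92, 193, 248, 248, 248, 23
[... 2261 characters left out ...]
3, 136, 135, 137, 137, 137, 137, 138, 137, 137, 137]
175 [132, 132, 131, 132, 131, 130, 131, 132, 131, 130, 131, 129, 189, 189, 190, 189, 91, 68, 67, 97, 125, 131, 137, 141, 145, 150, 148, 155, 163, 173, 179, 184, 189, 188, 187, 186, 185, 181, 179, 174, 169, 167, 162, 156, 157, 142, 78, 72, 151, 190, 212, 247, 205, 205, 140, 140, 138, 139, 139, 139, 139, 139, 139, 139, 141]
180 [118, 118, 118, 119, 117, 116, 117, 117, 118, 118, 118, 116, 169, 190, 189, 186, 91, 73, 73, 97, 124, 132, 137, 141, 146, 149, 150, 155, 163, 173, 179, 185, 188, 188, 187, 187, 184, 181, 178, 171, 169, 165, 162, 156, 156, 139, 94, 89, 109, 191, 211, 246, 126, 125, 126, 126, 126, 125, 127, 127, 127, 127, 127, 127, 128]
```

Request:
{"op": "play_rows", "data": {
  "targets": [
    [1, 0, 0, -0.015, 0, 0, 0],
    [1, 0, 0, -0.015, 0, 0, 0],
    [1, 0, 0, -0.01, 0, 0, 0],
    [1, 0, 0, -0.005, 0, 0, 0],
    [1, 0, 0, 0, 0, 0, 0],
    [1, 0, 0, 0, 0, 0, 0],
    [1, 0, 0, 0, 0, 0, 0],
    [1, 0, 0, 0, 0, 0, 0]
  ]
}}

```text
time_s: 60.25
position: [0.4609, 0.3987, 0.0628]
tcp_rot: [[-0.999, -0.04, 0.004], [-0.04, 0.999, 0.001], [-0.004, 0.001, -1.0]]
force: [0.5, 0.0, -1.6]
opening: 0.269
```

```bash
python3 - <<'E'
from h import *
for i in range(4):
    bot.capture("wrist");s=bot.read_state();print(s["position"],s["tcp_rot"][:,2],s["force"],s["moment"],s["time_s"])
E
```

```text
[0.46087939 0.39868704 0.06275117] [ 4.13474354e-03  6.59302354e-04 -9.99991235e-01] [-0.16028693  0.09463249 -1.7482477 ] [0.09173325 0.01241949 0.0278874 ] 60.3
[0.4608392  0.39866918 0.0626926 ] [ 4.02916418e-03  6.11682525e-04 -9.99991696e-01] [ 9.34915544e-04  2.10201934e-01 -1.24990395e+00] [ 0.04098096  0.02714649 -0.04968859] 60.35
[0.4607923  0.398681   0.06262819] [ 3.96192131e-03  5.62216900e-04 -9.99991994e-01] [-0.24212645  0.1789813   0.08724597] [0.00645124 0.0008842  0.00970659] 60.4
[0.46074713 0.39862203 0.06255243] [ 3.80415063e-03  4.66640250e-04 -9.99992655e-01] [ 0.74472106 -0.5497733  -0.96134419] [ 0.03311226 -0.01086348  0.00743532] 60.45
```

Request:
{"op": "play_rows", "data": {
  "targets": [
    [1, -0.001, 0, -0.004, 0, 0.004, 0],
    [1, 0, 0, -0.003, 0, 0, 0],
    [1, 0, 0, -0.002, 0, 0, 0],
    [1, 0, 0, -0.001, 0, 0, 0],
    [1, 0, 0, 0, 0, 0, 0],
    [1, 0, 0, 0, 0, 0, 0]
  ]
}}

```text
time_s: 61.2
position: [0.4598, 0.3986, 0.0525]
tcp_rot: [[-0.999, -0.04, -0.0], [-0.04, 0.999, 0.0], [0.0, 0.0, -1.0]]
force: [0.6, -0.1, -0.8]
opening: 0.266
```

Request:
{"op": "play_rows", "data": {
  "targets": [
    [1, 0, 0, -0.0007, 0, 0, 0],
    [1, 0, 0, 0, 0, 0, 0]
  ]
}}

```text
time_s: 61.45
position: [0.4597, 0.3986, 0.0517]
tcp_rot: [[-0.999, -0.04, -0.0], [-0.04, 0.999, 0.0], [0.0, 0.0, -1.0]]
force: [0.3, 0.3, -0.4]
opening: 0.265
```

Request:
{"op": "play_rows", "data": {
  "targets": [
    [1, 0, 0, -0.0007, 0, 0, 0],
    [1, 0, 0, 0, 0, 0, 0]
  ]
}}

```text
time_s: 61.7
position: [0.4597, 0.3986, 0.051]
tcp_rot: [[-0.999, -0.04, -0.0], [-0.04, 0.999, 0.0], [0.0, 0.0, -1.0]]
force: [0.4, -0.3, 0.6]
opening: 0.268
```

Request:
{"op": "play_rows", "data": {
  "targets": [
    [1, 0, 0, -0.0005, 0, 0, 0],
    [1, 0, 0, 0, 0, 0, 0]
  ]
}}

```text
time_s: 61.95
position: [0.4598, 0.3987, 0.0506]
tcp_rot: [[-0.999, -0.04, -0.0], [-0.04, 0.999, 0.0], [0.0, 0.001, -1.0]]
force: [-0.1, 0.1, 0.2]
opening: 0.263
```

Request:
{"op": "play_rows", "data": {
  "targets": [
    [1, 0, 0, -0.0005, 0, 0, 0],
    [1, 0, 0, 0, 0, 0, 0]
  ]
}}

```text
time_s: 62.2
position: [0.46, 0.3988, 0.0506]
tcp_rot: [[-0.999, -0.04, 0.0], [-0.04, 0.999, 0.001], [-0.0, 0.001, -1.0]]
force: [-1.1, 0.5, 4.6]
opening: 0.268
```

Request:
{"op": "play_rows", "data": {
  "targets": [
    [1, 0, 0, 0.0005, 0, 0, 0],
    [1, 0, 0, 0, 0, 0, 0],
    [1, 0, 0, 0, 0, 0, 0],
    [0.5, 0, 0, 0, 0, 0, 0],
    [0.5, 0, 0, 0, 0, 0, 0],
    [0.5, 0, 0, 0, 0, 0, 0],
    [0.5, 0, 0, 0, 0, 0, 0],
    [0.5, 0, 0, 0, 0, 0, 0],
    [0.5, 0, 0, 0, 0, 0, 0],
    [0.5, 0, 0, 0, 0, 0, 0],
    [0.5, 0, 0, 0, 0, 0, 0],
    [0.5, 0, 0, 0, 0, 0, 0]
  ]
}}

```text
time_s: 63.7
position: [0.4597, 0.3986, 0.0505]
tcp_rot: [[-0.999, -0.04, -0.0], [-0.04, 0.999, 0.0], [0.0, 0.0, -1.0]]
force: [0.8, 0.1, -0.5]
opening: 0.502
```

```bash
cat > chk.py <<'E'
from h import *
s=bot.read_state();print(s["position"],s["force"],s["opening"],s["time_s"])
c=bot.get_calibration("wrist");im=bot.capture("wrist");cv2.imwrite("pics/raw_chk.png",im)
h=cv2.cvtColor(im,cv2.COLOR_BGR2HSV);m=((h[:,:,1]<70)&(h[:,:,2]>100)).astype(np.uint8);m[180:]=0
n,l,st,ce=cv2.connectedComponentsWithStats(m);print([(st[i].tolist(),ce[i].round(1).tolist()) for i in range(1,n) if 60<st[i,4]<1500 and 230<ce[i][0]<340])
for t in(-.12,-.04,-.02,0,.02,.04,.3):print(t,[np.round(proj(c,traypt(-.125,y,.038,t,c=.0624,R=(.4595,.3987,.024))),1).tolist() for y in(-.012,.012)])
E
python3 chk.py
```

```text
[0.45972029 0.39860542 0.05053757] [ 0.84200248  0.08945858 -0.46862452] 0.5022921714891517 63.7
[([255, 127, 23, 23, 418], [266.3, 137.8]), ([300, 127, 23, 23, 427], [311.1, 137.9])]
-0.12 [[265.6, 149.1], [311.6, 149.1]]
-0.04 [[266.1, 141.4], [311.1, 141.4]]
-0.02 [[266.3, 139.6], [310.9, 139.7]]
0 [[266.4, 137.9], [310.8, 138.0]]
0.02 [[266.5, 136.3], [310.7, 136.4]]
0.04 [[266.6, 134.8], [310.6, 134.9]]
0.3 [[268.2, 120.1], [309.1, 120.1]]
```

Level. I'll lift away slowly, wait, and recheck.

Request:
{"op": "play_rows", "data": {
  "targets": [
    [0.2, 0, 0, 0, 0, 0, 0],
    [0.2, 0, 0, 0, 0, 0, 0],
    [0.2, 0, 0, 0, 0, 0, 0],
    [0.2, 0, 0, 0.01, 0, 0, 0],
    [0.2, 0, 0, 0.02, 0, 0, 0],
    [0.2, 0, 0, 0.03, 0, 0, 0],
    [0.2, 0, 0, 0.03, 0, 0, 0],
    [0.2, 0, 0, 0.03, 0, 0, 0],
    [0.2, 0, 0, 0, 0, 0, 0],
    [0.2, 0, 0, 0, 0, 0, 0],
    [0.2, 0, 0, 0, 0, 0, 0],
    [0.2, 0, 0, 0, 0, 0, 0]
  ]
}}

```text
time_s: 65.25
position: [0.4591, 0.3982, 0.1693]
tcp_rot: [[-0.999, -0.04, -0.002], [-0.04, 0.999, -0.001], [0.002, -0.001, -1.0]]
force: [-0.1, 0.2, 0.2]
opening: 0.797
```

Request:
{"op": "play_rows", "data": {
  "targets": [
    [0.2, 0, 0, 0, 0, 0, 0],
    [0.2, 0, 0, 0, 0, 0, 0],
    [0.2, 0, 0, 0, 0, 0, 0],
    [0.2, 0, 0, 0, 0, 0, 0],
    [0.2, 0, 0, 0, 0, 0, 0],
    [0.2, 0, 0, 0, 0, 0, 0],
    [0.2, 0, 0, 0, 0, 0, 0],
    [0.2, 0, 0, 0, 0, 0, 0],
    [0.2, 0, 0, 0, 0, 0, 0],
    [0.2, 0, 0, 0, 0, 0, 0],
    [0.2, 0, 0, 0, 0, 0, 0],
    [0.2, 0, 0, 0, 0, 0, 0]
  ]
}}

```text
time_s: 66.75
position: [0.4597, 0.3986, 0.1705]
tcp_rot: [[-0.999, -0.04, -0.0], [-0.04, 0.999, 0.0], [0.0, 0.0, -1.0]]
force: [0.7, 0.0, 0.3]
opening: 0.799
```

```bash
python3 chk.py; python3 - <<'E'
from h import *
# bar silhouette in wrist view vs prediction for an upright handle over the ridge
im=cv2.imread("pics/raw_chk.png");c=bot.get_calibration("wrist")
for x in(-.055,0,.055):print("bar",np.round(proj(c,[.4595+x,.3987+.04*x,.032+.078]),1),[np.round(proj(c,[.4595+x-y*.04,.3987+.04*x+y,.098]),1).tolist() for y in(-.012,.012)])
g=cv2.cvtColor(im,6)
for v in(150,160,170,180,200,220,240,250):print(v,g[v,250:330:2].tolist())
print(g[130:290:2,288].tolist())
# offcuts on the bench/in the tub by colour in the top view
t=bot.capture("top");cv2.imwrite("pics/raw_t9.png",t);ct=bot.get_calibration("top")
h=cv2.cvtColor(t,cv2.COLOR_BGR2HSV);m=((h[:,:,0]<14)&(h[:,:,1]>90)&(h[:,:,2]>90)).astype(np.uint8)
n,l,st,ce=cv2.connectedComponentsWithStats(m)
for i in range(1,n):
    if st[i,4]>25:print(st[i].tolist(),np.round(pw(ct,*ce[i],.02)[:2],3))
E
```

```text
[0.45970903 0.39859509 0.17050766] [0.70636943 0.02721705 0.32197521] 0.7985784368025259 66.75
[([269, 119, 13, 14, 157], [275.0, 125.5]), ([296, 119, 14, 14, 160], [302.2, 125.5])]
-0.12 [[274.8, 132.2], [302.4, 132.3]]
-0.04 [[275.0, 127.8], [302.2, 127.8]]
-0.02 [[275.0, 126.8], [302.2, 126.8]]
0 [[275.1, 125.8], [302.1, 125.8]]
0.02 [[275.1, 124.9], [302.1, 124.9]]
0.04 [[275.2, 124.0], [302.0, 124.0]]
0.3 [[275.8, 115.2], [301.4, 115.2]]
bar [288.6 139.5] [[273.4, 138.1], [303.8, 138.1]]
bar [288.5 209.2] [[274.1, 204.9], [302.9, 204.9]]
bar [288.4 271.1] [[274.8, 264.6], [302.0, 264.7]]
150 [111, 111, 110, 130, 164, 164, 158, 113, 166, 160, 59, 60, 70, 109, 118, 127, 136, 143, 150, 160, 163, 160, 155, 148, 141, 134, 132, 99, 81, 86, 122, 120, 106, 165, 165, 161, 113, 113, 113, 114]
160 [115, 115, 113, 118, 164, 163, 159, 100, 162, 101, 62, 63, 71, 111, 119, 130, 138, 145, 151, 161, 163, 159, 154, 146, 140, 135, 197, 111, 75, 73, 122, 118, 119, 165, 166, 160, 116, 117, 116, 117]
170 [104, 104, 101, 98, 164, 165, 160, 97, 158, 102, 64, 62, 72, 112, 120, 131, 139, 146, 152, 161, 1
[... 1305 characters left out ...]
 161, 163, 164, 229, 236, 236, 236, 236, 235, 236, 236, 224, 222, 221, 222, 221, 235, 235, 235, 224, 222, 221, 221, 222, 221, 234, 235, 234, 235, 234, 230, 232, 233, 218, 218, 218, 114, 78, 82, 86]
[290, 38, 138, 59, 4435] [ 0.984 -0.264]
[360, 79, 8, 8, 29] [ 0.913 -0.261]
[261, 115, 41, 12, 399] [ 0.806 -0.036]
[483, 130, 12, 5, 32] [ 0.788 -0.602]
[456, 184, 37, 47, 1052] [ 0.582 -0.552]
[427, 212, 22, 22, 246] [ 0.539 -0.448]
[552, 227, 8, 12, 79] [ 0.515 -0.784]
[389, 230, 63, 34, 1024] [ 0.473 -0.408]
[125, 232, 16, 15, 203] [0.488 0.344]
[125, 248, 16, 19, 199] [0.437 0.342]
[85, 262, 12, 6, 52] [0.419 0.457]
[418, 270, 15, 16, 171] [ 0.394 -0.415]
[148, 305, 69, 6, 255] [0.315 0.211]
```

```bash
python3 - <<'E'
from h import *
for f in("top0","t9"):
    t=cv2.imread(f"pics/raw_{f}.png");h=cv2.cvtColor(t,cv2.COLOR_BGR2HSV);m=((h[:,:,0]<14)&(h[:,:,1]>90)&(h[:,:,2]>90)).astype(np.uint8)
    n,l,st,ce=cv2.connectedComponentsWithStats(m);print([(st[i].tolist()) for i in range(1,n) if st[i,4]>25 and st[i,1]>120])
E
python3 chk.py | head -2
```

```text
[[483, 130, 12, 5, 31], [260, 158, 14, 22, 252], [456, 184, 37, 47, 1047], [263, 186, 15, 16, 171], [184, 191, 20, 24, 262], [332, 197, 16, 16, 185], [269, 207, 14, 22, 256], [552, 227, 8, 12, 78], [84, 232, 57, 17, 794], [190, 239, 16, 15, 182], [271, 240, 17, 8, 65], [318, 244, 21, 24, 269], [85, 247, 56, 21, 810], [271, 248, 18, 5, 27], [148, 305, 69, 6, 260]]
[[483, 130, 12, 5, 32], [456, 184, 37, 47, 1052], [427, 212, 22, 22, 246], [552, 227, 8, 12, 79], [389, 230, 63, 34, 1024], [125, 232, 16, 15, 203], [125, 248, 16, 19, 199], [85, 262, 12, 6, 52], [418, 270, 15, 16, 171], [148, 305, 69, 6, 255]]
[0.45972609 0.39860156 0.17051012] [-0.05245857 -0.76418115  0.4782513 ] 0.7970012919687076 66.85
[([268, 119, 14, 15, 159], [274.9, 125.6]), ([296, 119, 14, 14, 160], [302.1, 125.5])]
```

```bash
python3 -c "
from rig import bot
print(bot.hand_in())"
```

```text
the job is handed in; nothing more can be done
None
```

I cleared the bench and tray, balanced the tray on the ridge, stood the handle in it, and handed in at about 67 s of the 210 s allowed. Hand-in reports no verdict, so the result rests on my own checks.

- **Offcuts:** seven were there: four on the bench, placed in the tub one by one, and three tipped out of the tray. The last overhead check found none on the bench. In the tub, the visible offcut area was 1441 px against 1577 px for all seven at the start. I put that down to pieces overlapping; I did not count all seven singly in the tub.
- **Tray:** on the first try the ridge met the tray about 54 mm from its centre and it tipped towards the block. I regripped it with the ridge at about 62 mm, and it rocked a little and settled level. It stayed level with the gripper off it before I fetched the handle.
- **Handle:** set down over the ridge, in line with the tray. After release the tray's tilt read zero to within about 0.01 rad, with nothing moving between looks about 0.1 s apart. The bar lay where an upright handle over the ridge should show. The gripper was about 9 cm clear, reading no contact force.
- **Other tools:** I did not measure each one. The pencil and chisel show at their starting places in the overhead view, and I felt no contact with any tool.

**Disagreements:**
- The fingers really end about 29 mm short of the stated tool point, so the first two grasps closed above the block. I corrected for this afterwards.
- The wrist moment readings did not agree with each other as a measure of where the tray balances, so I relied on the trial on the ridge.

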